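# Open the bench steam cooker without letting its lid fly up

### The arm

A 6-joint arm with a two-finger parallel gripper is mounted at the origin on the work surface. World frame = base frame: x ahead of the robot, y to its left, z up, the work surface at z = 0. Lengths are in mm, angles in rad, forces in N, time in s.
With the tool pointing down it reaches from about 400 to 925 mm from the base axis. Payload 12.5 kg.
Tool frame: the origin (TCP) lies at the very end of the fingers, on their centre line; the grasp point (between the pads) lies 19 mm behind it (env.grasp_offset is the distance from the TCP to the grasp point, in mm); z points along the fingers, y is the direction in which the jaws open and shut (so a half turn about z gives the same grasp; the last joint's range is limited). The gripper opens to 95 mm and grips with 3 to 60 N. Pads are 20 mm wide; open, the fingers measure 119 mm over their backs; the gripper's body (75 mm by 180 mm) begins 59 mm behind the grasp point.
Start: joints at [-1.294, 0.491, 1.559, -0, 1.092, -0.106], TCP at [233.474, -579.775, 190.461] pointing down, gripper open.
Joint ranges: [-3.1, 3.1], [-0.84, 2.19], [0.05, 2.79], [-1.13, 4.28], [0.06, 2.93], [-2.69, 2.69]. Speed limits (rad/s): [2.22, 2.22, 2.79, 3.14, 3.14, 3.14].

### API

Orientations are given as [roll, pitch, yaw] about the fixed x, y, z axes, in that order (R = Rz(yaw) Ry(pitch) Rx(roll)).
In Python, from cell import env gives the robot as it stands. The module is installed in compiled form; this text tells all that it offers.
- The arm moves only by the shell command python3 -m pendant 'ROWS'. ROWS is JSON, one flat list of numbers, 5 for each row, row after row: the shift along the tool's x, y, z as a fraction of full scale, then the turn about the tool's z as a fraction of full scale, then the gripper's target within -1 to 1 (shut at 1, half-way at 0, fully open at -1). In form: [x, y, z, turn, grip, x, y, z, turn, grip, ...]. A call has 1 to 10 rows; each row shifts and turns the commanded pose from where the row before left it, along the tool's axes as they then stand; what a row does not reach is not made up. Full scale, the value 1, is 0.4 m for a shift and 180 degrees for a turn. A row lasts 1/8 s, in which the tool goes at most 62.5 mm and 10.7 degrees, less where a joint would pass 70% of its speed; a pose out of reach is approached as far as the arm can. A call with a number of a shift or a turn outside -1 to 1 is refused whole. A call with a gripper value outside its range is refused whole. The fingers move at their own pace and stop on an object; the grip force is fixed at half the most. Time passes only in rows, so rows that do not move let the fingers close. It gives the time, the measured TCP pose, the force and the opening at its end, in the units of the state.
- env.state(): the state, without advancing time (a new reading comes with each control period).
- env.read_camera(name): name is "side" or "top" or "wrist"; returns the picture (384x512x3 uint8, red, green, blue); there is no depth.
- env.camera_model(name): a dict with "fx", "fy", "cx", "cy" (pixels), "view" (4x4, takes a point from world to camera coordinates); the wrist camera has in their place "tool_from_camera" (4x4, takes a point from camera to tool coordinates, whose origin is the TCP and whose axes are the flange's). Camera axes: x right, y down, z forward; pixel columns grow to the right and rows downward; lengths in mm; the calibration is good to about 2 mm. The wrist camera is an equidistant fisheye: a pixel r from the principal point sees the ray r / f radians off the axis. A picture is of the moment at which its call begins: read the wrist's pose just before it. camera_model takes no time and is no camera call.
- env.job_done(): hands the job in, once; it reports no verdict.
Trained networks look in the newest picture that a camera, given by its name, has taken for a name from the list of things; names that differ only in an ending like _2 or _b are one class to them, and where a whole thing is asked for, a point or a joint stands for the part that bears it (a point fixed in the world has none). Each returns a list of dicts, best first, with "confidence" (0 to 1); they miss things now and then, are a little off and sometimes report something else, mostly with a low value. They report only what shows in the picture. A call takes as long as a camera call.
- env.masks_of(thing, camera): "region" (384x512 bool, what is visible of it).
- env.landmark_of(thing, camera): "xyz" ([x, y, z] in mm, in world coordinates, good to about 4 mm: a listed point, or the origin of a listed thing).
The state is a dict: "t": time; "joints": joint angles; "qvel": joint speeds; "tau": joint torques, N m; "eef_pos": TCP position; "tcp_rot": TCP orientation; "ft_force": force on the tool from outside, world axes, zero at the start; "moment": the same for the moment, N m; "opening": opening from 0.0 (shut) to 1.0 (fully open).
Only numpy, scipy, OpenCV 4.12 (cv2) and the standard library are available. Lean on these libraries where they do the work, as an engineer would, in place of code of your own. Each camera call takes 0.05 s, during which the arm holds its last target.

### The job

The batch of nuts in the small steam cooker is done. Push in the thumb catch that sits in the recess under the front lip of its lid, and keep your fingers against it so that the spring-loaded lid comes up steadily instead of snapping open, until it stands fully open against its stop; then let go and take the hand away. Leave the bowl, the jar and the spatula where they are.

Things in the scene. Friction and masses are not known exactly. Their poses are not given: they have to be found in the camera images.
- cooker: small off-white steam cooker, rounded corners, steel-covered lid; 212 mm deep, 192 wide, 188 high, fixed to the bench. Origin: centre of its underside. Its x runs level from its front (catch, dial) to its back (hinge), y to the left for one looking along x, z up; its x points 1.6 to 2.2 rad left of world x. The lid's front is 108 mm before the origin (-x), its hinge 95 mm behind it.
- lid (a joint): lid angle about the level hinge at the cooker's back, rad: 0 shut and latched, 1.257 (72 deg) fully open against its stop. A spring drives it: unlatched it pushes up with about 1.5 to 2 N at the front, later 1.2 to 1.5 N, and stays at the stop by itself. Left free it snaps up in a quarter second, faster than 6 rad/s; kept under the fingers it moves at 1 rad/s or less.
- lid_hinge (a point): middle of the lid's hinge axis, 95 mm behind the cooker's centre and 128 mm above the bench; the axis runs along the cooker's y. Its axes turn with the lid (as the cooker's when shut); the lid's front rises as it opens. The dark round steam vent, 40 mm across, on top of the lid lies 43 mm in front of it.
- catch (a joint): angle of the catch lever, rad: 0 out (latched), 0.20 fully in; its hook lets go between 0.10 and 0.15. Sprung: 2 to 3 N on the paddle pushes it fully in, and it comes out again when let go; let out while the lid is still down, it latches again.
- catch_face (a point): centre of the catch paddle's face, a dark ribbed plate 46 mm wide (y), 22 mm up the slope; lid shut: 103 mm before the cooker's centre, 144 mm above the bench, facing forward and up at 45 deg. Push it straight in (back and down at 45 deg) 4 to 7 mm; this also holds the lid down. It lies in a recess 76 mm wide, open to the front, whose 45 deg floor is 8 mm behind the face. Rides on the lid.
- lip_edge (a point): middle of the front edge of the lid's steel cover, 8 mm thick; lid shut: 181 mm above the bench, 112 mm before the cooker's centre. This lip overhangs the whole catch like a visor, 33 mm above the paddle's centre, so the catch cannot be reached straight from above: fingers come in from the front, tilted 35 to 50 deg from vertical. Rides on the lid.
- bowl: open steel bowl, 124 mm across and 50 mm high, loose, by the cooker's right side. Origin: centre of its underside.
- jar: amber glass jar with a steel cap, 72 mm across and 110 mm high, loose, behind the cooker. Origin: centre of its underside.
- spatula: flat wooden spatula, 240 mm long, lying loose on the bench in front of the cooker. Origin: underside of its middle; lies along its x.

How it is judged:
By the outcome, as a careful person would: the job done as asked, in the order asked, and still so for the second after the job is handed in, with the robot touching nothing.
It also fails if it takes over 48 s, if anything falls off the work surface, if the arm or the gripper's body presses on something with over 40 N, if the wrist force passes 120 N, or if a joint passes its speed limit or range.

## Working session

There is one attempt and no reset: what is moved stays moved. The work goes in short steps, Python scripts to look and compute and a shell command to move; the robot and the scene stay as the last step left them, time stands still between calls to the robot, and variables do not carry over. Pictures are saved under pics/ and viewed, and the job is handed in when it is done.

```bash
ls; mkdir -p pics; python3 - <<'E'
from cell import env
import cv2,numpy as np
s=env.state()
for k,v in s.items(): print(k,np.round(v,3))
for c in ("side","top","wrist"):
    im=env.read_camera(c); cv2.imwrite(f"pics/{c}0.png",im[:,:,::-1])
    m=env.camera_model(c); print(c,{k:np.round(v,3).tolist() for k,v in m.items()})
    for th in ("cooker","lid_hinge","catch_face","lip_edge","bowl","jar","spatula"):
        try:
            r=env.landmark_of(th,c); print(th,[(np.round(q["xyz"],1).tolist(),round(q["confidence"],2)) for q in r][:2])
        except Exception as e: print(th,e)
print(env.state()["t"])
E
```

```text
pics
t 0.0
joints [-1.294  0.492  1.559 -0.     1.092 -0.106]
qvel [-0.     0.     0.001  0.    -0.    -0.002]
tau [ 2.0000e-03 -6.1264e+01 -2.5817e+01  6.9000e-02  4.8000e-02 -0.0000e+00]
eef_pos [ 233.406 -579.478  189.876]
tcp_rot [-3.14  -0.     0.383]
ft_force [-0.301 -0.223 -0.027]
moment [-0.022 -0.004 -0.036]
opening 1.001
side {'fx': 396.274, 'fy': 396.274, 'cx': 257.507, 'cy': 192.169, 'view': [[-0.894, -0.448, -0.007, 537.956], [-0.259, 0.528, -0.809, 192.201], [0.366, -0.721, -0.588, 938.01], [0.0, 0.0, 0.0, 1.0]]}
cooker [([498.1, 46.1, 0.8], 0.75)]
lid_hinge [([452.2, 130.2, 129.2], 0.92)]
catch_face []
lip_edge [([549.6, -50.7, 181.4], 0.76)]
bowl [([688.0, 210.6, -2.8], 0.79)]
jar [([449.2, 279.1, -0.4], 0.83)]
spatula []
top {'fx': 497.516, 'fy': 497.516, 'cx': 243.829, 'cy': 195.299, 'view': [[-0.019, -1.0, -0.025, 109.106], [-0.989, 0.022, -0.148, 549.388], [0.148, 0.022, -0.989, 1049.095], [0.0, 0.0, 0.0, 1.0]]}
cooker []
lid_hinge [([454.0, 130.8, 131.7], 0.65), ([616.7, -145.8, -1.4], 0.31)]
catch_face []
lip_edge [([543.8, -54.0, 183.9], 0.88)]
bowl [([691.2, 212.4, 0.0], 0.73)]
jar [([449.6, 275.9, -1.9], 0.6)]
spatula [([615.3, -148.2, -3.1], 0.96)]
wrist {'fx': 297.319, 'fy': 297.319, 'cx': 257.563, 'cy': 188.93, 'tool_from_camera': [[0.001, -0.97, -0.242, 66.764], [1.0, 0.001, -0.001, 0.549], [0.001, -0.242, 0.97, -194.474], [0.0, 0.0, 0.0, 1.0]]}
cooker []
lid_hinge []
catch_face []
lip_edge []
bowl []
jar []
spatula []
1.2
```

View pics/side0.png

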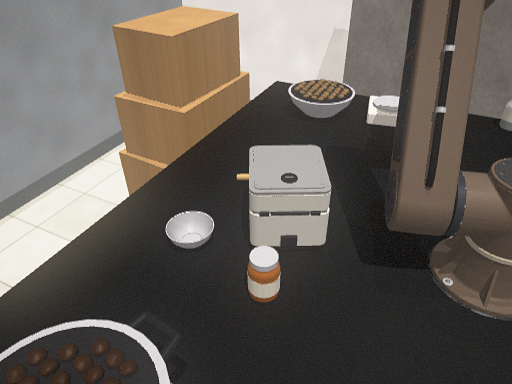

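View pics/top0.png

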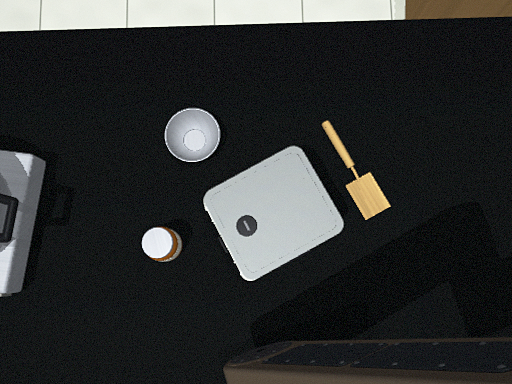

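View pics/wrist0.png

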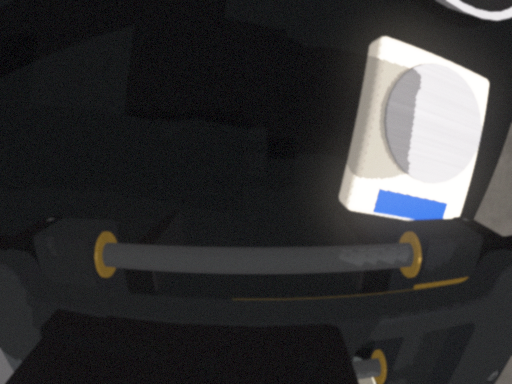

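```bash
python3 -m pendant '[0.05,-0.12,0,0,1, 0.05,-0.12,0,0,1, 0.05,-0.12,0,0,1, 0.05,-0.12,0,0,1, 0.05,-0.12,0,0,1]'; python3 -c "
from cell import env
print(env.state()['joints'])"
```

```text
t: 1.82
eef_pos: [236.4, -318.2, 190.5]
tcp_rot: [3.141, -0.0, 0.382]
ft_force: [0.9, 0.2, 0.1]
opening: 0.533
[-1.09884998e+00  1.63372499e-01  2.07772140e+00  6.87208091e-05
  8.99953826e-01  8.94227976e-02]
```

```bash
cat > k.py <<'E'
import numpy as np
from scipy.spatial.transform import Rotation as R
from scipy.optimize import least_squares
def rot(q):
    return (R.from_euler('z',q[0])*R.from_euler('y',q[1]+q[2])*R.from_euler('z',q[3])*R.from_euler('y',q[4])*R.from_euler('z',q[5]+np.pi/2))
# params: h, L1, L2, a(elbow offset), Lt, y offset of tool plane
P=dict(h=0,L1=612,L2=401,a=-23,Lt=165,lat=66)
def fk(q,p=P):
    s=q[1]+q[2]
    r=p['L1']*np.sin(q[1])+p['L2']*np.sin(s)+p['a']*np.cos(s)
    z=p['h']+p['L1']*np.cos(q[1])+p['L2']*np.cos(s)-p['a']*np.sin(s)
    w=np.array([r*np.cos(q[0])-p['lat']*np.sin(q[0]), r*np.sin(q[0])+p['lat']*np.cos(q[0]), z])
    return w+p['Lt']*rot(q).as_matrix()[:,2]
E
python3 - <<'E'
from k import *
from scipy.optimize import least_squares
Y=2.043
cx=np.array([np.cos(Y),np.sin(Y),0]);cy=np.array([-np.sin(Y),np.cos(Y),0])
for tilt in (35,42,50):
  t=np.radians(tilt); d=np.sin(t)*cx-np.cos(t)*np.array([0,0,1])
  for sg in (1,-1):
    y=sg*cy; x=np.cross(y,d); T=R.from_matrix(np.c_[x,y,d])
    for j1 in (-.35,-.2):
      for s in (2.0,2.4):
        A=(R.from_euler('z',j1)*R.from_euler('y',s)).inv()*T
        e=A.as_euler('ZYZ'); print(tilt,sg,j1,s,np.round([e[0],e[1],e[2]-np.pi/2],2), T.as_euler('xyz').round(2))
E
```

```text
35 1 -0.35 2.0 [ 0.4   1.61 -4.04] [ 3.14  0.61 -1.1 ]
35 1 -0.35 2.4 [ 0.42  1.24 -4.21] [ 3.14  0.61 -1.1 ]
35 1 -0.2 2.0 [ 0.47  1.55 -3.92] [ 3.14  0.61 -1.1 ]
35 1 -0.2 2.4 [ 0.5   1.2  -4.11] [ 3.14  0.61 -1.1 ]
35 -1 -0.35 2.0 [ 0.4   1.61 -0.9 ] [ 3.14 -0.61  2.04]
35 -1 -0.35 2.4 [ 0.42  1.24 -1.06] [ 3.14 -0.61  2.04]
35 -1 -0.2 2.0 [ 0.47  1.55 -0.78] [ 3.14 -0.61  2.04]
35 -1 -0.2 2.4 [ 0.5   1.2  -0.97] [ 3.14 -0.61  2.04]
42 1 -0.35 2.0 [ 0.48  1.71 -4.04] [ 3.14  0.73 -1.1 ]
42 1 -0.35 2.4 [ 0.49  1.35 -4.22] [ 3.14  0.73 -1.1 ]
42 1 -0.2 2.0 [ 0.55  1.64 -3.92] [ 3.14  0.73 -1.1 ]
42 1 -0.2 2.4 [ 0.57  1.3  -4.13] [ 3.14  0.73 -1.1 ]
42 -1 -0.35 2.0 [ 0.48  1.71 -0.9 ] [ 3.14 -0.73  2.04]
42 -1 -0.35 2.4 [ 0.49  1.35 -1.08] [ 3.14 -0.73  2.04]
42 -1 -0.2 2.0 [ 0.55  1.64 -0.78] [ 3.14 -0.73  2.04]
42 -1 -0.2 2.4 [ 0.57  1.3  -0.99] [ 3.14 -0.73  2.04]
50 1 -0.35 2.0 [ 0.57  1.82 -4.02] [ 3.14  0.87 -1.1 ]
50 1 -0.35 2.4 [ 0.55  1.48 -4.23] [ 3.14  0.87 -1.1 ]
50 1 -0.2 2.0 [ 0.65  1.74 -3.91] [ 3.14  0.87 -1.1 ]
50 1 -0.2 2.4 [ 0.65  1.42 -4.15] [ 3.14  0.87 -1.1 ]
50 -1 -0.35 2.0 [ 0.57  1.82 -0.88] [ 3.14 -0.87  2.04]
50 -1 -0.35 2.4 [ 0.55  1.48 -1.09] [ 3.14 -0.87  2.04]
50 -1 -0.2 2.0 [ 0.65  1.74 -0.76] [ 3.14 -0.87  2.04]
50 -1 -0.2 2.4 [ 0.65  1.42 -1.01] [ 3.14 -0.87  2.04]
```

```bash
cat > plan.py <<'E'
import numpy as np
from scipy.spatial.transform import Rotation as R
def sim(p,Rm,row):
    Rm=R.from_matrix(Rm) if not isinstance(Rm,R) else Rm
    p=p+Rm.as_matrix()@(np.array(row[:3])*400)
    return p,Rm*R.from_euler('z',row[3]*np.pi)
def plan(p,Rm,wps,turns,dec=3):
    """rows (x,y,z,turn) to go through world waypoints from p,Rm"""
    out=[]
    for w,t in zip(wps,turns):
        d=Rm.as_matrix().T@(np.array(w)-p)/400
        row=list(np.round(d,dec))+[round(t,4)]
        p,Rm=sim(p,Rm,row); out.append(row)
    return out,p,Rm
def show(rows,g=1):
    for i in range(0,len(rows),10):
        print('['+', '.join(','.join(f'{v:g}' for v in list(r)+[g]) for r in rows[i:i+10])+']')
E
python3 - <<'E'
from cell import env; from plan import *
s=env.state(); p=np.array(s['eef_pos']); Rm=R.from_euler('xyz',s['tcp_rot'])
a0=np.arctan2(p[1],p[0]); N=22
w=[];t=[]
for i in range(1,N+1):
    a=a0+(2.21-a0)*i/N
    if i<=4: a=a0+ (2.21-a0)*(0.7*i)/N
    else: a=a0+(2.21-a0)*(2.8+ (i-4)*(N-2.8)/(N-4))/N
    w.append([390*np.cos(a),390*np.sin(a),190+50*min(i,5)]); t.append(-0.0587 if 3<=i<12 else 0)
r,p,Rm=plan(p,Rm,w,t); show(r); print(p,Rm.as_euler('xyz')); print([np.linalg.norm(x[:3])*400 for x in r])
E
```

```text
[0.089,-0.045,-0.124,0,1, 0.089,-0.038,-0.125,0,1, 0.086,-0.048,-0.125,-0.0587,1, 0.088,-0.039,-0.125,-0.0587,1, 0.139,-0.053,-0.125,-0.0587,1, 0.14,-0.048,0,-0.0587,1, 0.142,-0.044,0,-0.0587,1, 0.143,-0.039,0,-0.0587,1, 0.145,-0.035,-0,-0.0587,1, 0.145,-0.03,-0,-0.0587,1]
[0.146,-0.025,-0,-0.0587,1, 0.147,-0.021,-0,0,1, 0.142,-0.042,-0,0,1, 0.134,-0.064,-0,0,1, 0.123,-0.083,-0.001,0,1, 0.109,-0.101,0,0,1, 0.092,-0.117,0,0,1, 0.073,-0.129,0,0,1, 0.053,-0.138,0,0,1, 0.032,-0.145,0,0,1]
[0.009,-0.148,0,0,1, -0.014,-0.148,0,0,1]
[-232.63251073  312.98249873  440.09502909] [3.14153852e+00 5.44904835e-04 2.04218423e+00]
[np.float64(63.65155143435233), np.float64(63.232902827562796), np.float64(63.655321851358195), np.float64(63.106259594433254), np.float64(77.72258359061412), np.float64(59.20000000000001), np.float64(59.464274989274024), np.float64(59.289122105155165), np.float64(59.665735560705194), np.float64(59.22837157984338), np.float64(59.24997890294983), np.float64(59.396969619669996), np.float64(59.23242355332086), np.float64(59.39966329870903), np.float64(59.35520196242281), np.float64(59.44005383577643), np.float64(59.53553560689616), np.float64(59.28912210515518), np.float64(59.13104091760943), np.float64(59.395622734339604), np.float64(59.30935845210264), np.float64(59.464274989274024)]
```

```bash
python3 -m pendant '[0.089,-0.045,-0.11,0,1, 0.089,-0.038,-0.11,0,1, 0.086,-0.048,-0.11,-0.0587,1, 0.088,-0.039,-0.11,-0.0587,1, 0.11,-0.04,-0.1,-0.0587,1, 0.14,-0.048,0,-0.0587,1, 0.142,-0.044,0,-0.0587,1, 0.143,-0.039,0,-0.0587,1, 0.145,-0.035,0,-0.0587,1, 0.145,-0.03,0,-0.0587,1]'; python3 - <<'E'
from cell import env; import cv2
print(env.state()['joints'].round(3) if hasattr(env.state()['joints'],'round') else env.state()['joints'])
cv2.imwrite('pics/w1.png',env.read_camera('wrist')[:,:,::-1])
E
```

```text
t: 3.08
eef_pos: [356.4, 133.9, 406.4]
tcp_rot: [3.141, 0.0, 1.864]
ft_force: [1.0, 0.2, -0.1]
opening: 0.001
[ 0.185 -0.052  1.714 -0.     1.48  -0.108]
```

View pics/w1.png

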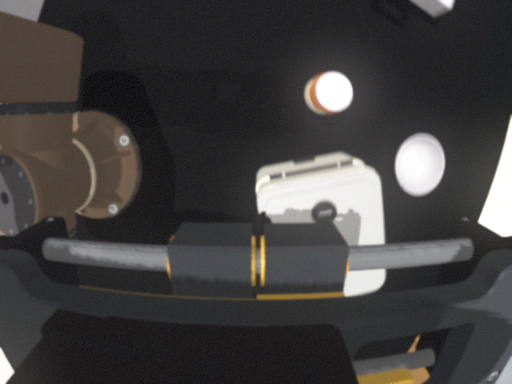

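```bash
python3 -m pendant '[0.146,-0.025,0,-0.0587,1, 0.147,-0.021,0,0,1, 0.142,-0.042,0,0,1, 0.134,-0.064,0,0,1, 0.123,-0.083,0,0,1, 0.109,-0.101,0,0,1, 0.092,-0.117,0,0,1, 0.073,-0.129,0,0,1, 0.053,-0.138,0,0,1, 0.032,-0.145,0,0,1]'; python3 - <<'E'
from cell import env; import cv2
print(env.state()['joints'])
cv2.imwrite('pics/w2.png',env.read_camera('wrist')[:,:,::-1])
E
```

```text
t: 4.38
eef_pos: [-134.8, 354.5, 406.4]
tcp_rot: [3.142, -0.0, 2.042]
ft_force: [0.3, 1.7, 0.1]
opening: 0.005
[ 1.75942305e+00 -5.44833689e-02  1.71598846e+00  2.95924832e-05
  1.47984522e+00  1.28794612e+00]
```

View pics/w2.png

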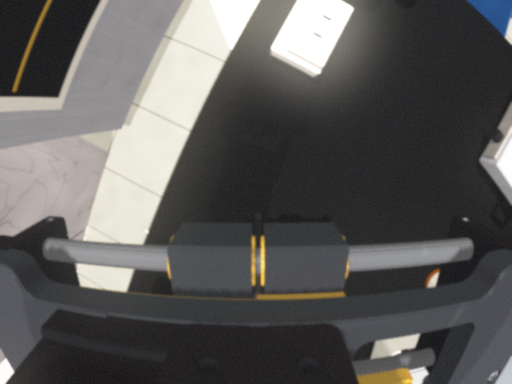

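```bash
python3 -m pendant '[0.009,-0.148,0,0,1, 0.09,-0.11,0,0,1, 0.155,0,0,0,1, 0.155,0,0,0,1, 0.155,0,0,0,1, 0.155,0,0,0,1, 0.155,0,0,0,1, 0.155,0,0,0,1]'; python3 - <<'E'
from cell import env
print(env.state()['joints'])
E
```

```text
t: 5.42
eef_pos: [-411.2, 674.0, 406.5]
tcp_rot: [-3.142, -0.0, 2.042]
ft_force: [-0.1, -0.1, -0.1]
opening: 0.002
[2.03503447e+00 6.98346970e-01 6.31080991e-01 8.29704655e-06
 1.81196874e+00 1.56359489e+00]
```

```bash
python3 -m pendant '[0.15,0,0,0,1, 0.15,0,0,0,1]'; python3 -m pendant '[0.15,0,0,0,1, 0.15,0,0,0,1]';python3 - <<'E'
from cell import env
print(env.state()['joints'])
E
```

```text
t: 5.68
eef_pos: [-443.4, 739.3, 402.3]
tcp_rot: [-3.141, -0.01, 2.042]
ft_force: [-0.0, 0.7, 0.2]
opening: 0.001
t: 5.92
eef_pos: [-459.3, 780.9, 357.7]
tcp_rot: [-3.137, -0.058, 2.042]
ft_force: [0.0, -0.0, -0.3]
opening: 0.005
[2.02795372 1.03073649 0.0514672  0.00566698 2.00172109 1.55908496]
```

```bash
python3 -m pendant '[0.12,0,-0.1,0,1, 0.12,0,-0.1,0,1, 0.12,0,-0.1,0,1, 0.12,0,-0.1,0,1]';python3 -m pendant '[0.3,0,-0.25,0,1,0.3,0,-0.25,0,1,0.3,0,-0.25,0,1,0.3,0,-0.25,0,1]'; python3 - <<'E'
from cell import env
print(env.state()['joints'])
E
```

```text
t: 6.42
eef_pos: [-449.3, 783.5, 444.5]
tcp_rot: [-3.13, -0.206, 2.041]
ft_force: [-0.4, -0.4, 0.4]
opening: 0.005
t: 6.92
eef_pos: [-435.1, 775.9, 527.7]
tcp_rot: [-3.123, -0.338, 2.039]
ft_force: [-0.1, -0.5, -0.8]
opening: 0.005
[1.99699113 0.84908422 0.04826333 0.03398831 1.90739106 1.54226524]
```

```bash
python3 -m pendant '[0.146,0,-0.05,0,1, 0.146,0,-0.05,0,1, 0.15,0,-0.04,0,1, 0.15,0,-0.03,0,1, 0.15,0,-0.02,0,1, 0.15,0,-0.02,0,1, 0.15,0,-0.02,0,1,0.15,0,-0.01,0,1]'; python3 - <<'E'
from cell import env
print(env.state()['joints'])
E
```

```text
t: 7.92
eef_pos: [-455.3, 844.0, 575.0]
tcp_rot: [-3.111, -0.626, 2.031]
ft_force: [0.1, -0.2, 0.0]
opening: 0.004
[1.97740607 0.83926264 0.04812022 0.06244373 1.63015145 1.53092146]
```

```bash
python3 -m pendant '[0.155,0,0,0,1,0.155,0,0,0,1,0.155,0,0,0,1]'; python3 - <<'E'
from cell import env; import numpy as np
from k import *
q=env.state()['joints'];print(q)
print(rot(q).as_euler('xyz'),env.state()['tcp_rot'],rot(q).as_matrix()[:,2])
E
```

```text
t: 8.3
eef_pos: [-463.9, 869.2, 594.1]
tcp_rot: [-3.105, -0.736, 2.026]
ft_force: [0.4, -0.2, 0.6]
opening: 0.003
[1.97220754 0.84085305 0.04847207 0.07279968 1.51864212 1.52685372]
[-3.10512046 -0.73595437  2.02623349] [-3.10512046 -0.73595437  2.02623349] [-0.32782327  0.58642911 -0.74069751]
```

```bash
cat > fit.py <<'E'
from k import *
D=[([-1.294,.492,1.559,0,1.092,-.106],[233.4,-579.5,189.9]),
([-1.09885,.16337,2.07772,0,.89995,.0894],[236.4,-318.2,190.5]),
([.185,-.052,1.714,0,1.48,-.108],[356.4,133.9,406.4]),
([1.75942,-.05448,1.71599,0,1.47985,1.28795],[-134.8,354.5,406.4]),
([2.03503,.69835,.63108,0,1.81197,1.56359],[-411.2,674,406.5]),
([2.02795,1.03074,.05147,.00567,2.00172,1.55908],[-459.3,780.9,357.7]),
([1.99699,.84908,.04826,.03399,1.90739,1.54227],[-435.1,775.9,527.7]),
([1.97741,.83926,.04812,.06244,1.63015,1.53092],[-455.3,844,575]),
([1.97221,.84085,.04847,.0728,1.51864,1.52685],[-463.9,869.2,594.1])]
ks=list(P)
f=lambda v:np.concatenate([fk(q,dict(zip(ks,v)))-np.array(p) for q,p in D])
r=least_squares(f,[P[k] for k in ks]); 
PF=dict(zip(ks,r.x))
if __name__=='__main__': print(PF); print(f(r.x).reshape(-1,3).round(1))
lo=np.array([-3.1,-.84,.05,-1.13,.06,-2.69]);hi=np.array([3.1,2.19,2.79,4.28,2.93,2.69])
def ik(p,Rm,q0):
    g=lambda q:np.concatenate([(fk(q,PF)-p)/300,(rot(q).inv()*Rm).as_rotvec()])
    s=least_squares(g,q0,bounds=(lo-.02,hi+.02)); return s.x,np.abs(s.fun).max()
E
python3 fit.py
python3 - <<'E'
from cell import env; import numpy as np,cv2
for c in ("side","top"):
    im=env.read_camera(c)
    for th in ("cooker","lid_hinge","catch_face","lip_edge"):
        r=env.landmark_of(th,c); print(c,th,[(np.round(q["xyz"],1).tolist(),round(q["confidence"],2)) for q in r][:1])
    cv2.imwrite(f'pics/{c}2.png',im[:,:,::-1])
E
```

```text
{'h': np.float64(196.73803822003435), 'L1': np.float64(586.7710574416127), 'L2': np.float64(411.0000931697975), 'a': np.float64(43.1689860838368), 'Lt': np.float64(295.99190749681685), 'lat': np.float64(65.96038594452146)}
[[-0.2 -0.2 -0.1]
 [ 0.   0.1  0.1]
 [-0.2 -0.1 -0.1]
 [-0.   0.   0. ]
 [-0.  -0.1 -0. ]
 [-0.1  0.   0. ]
 [-0.   0.   0.1]
 [ 0.  -0.1  0. ]
 [-0.  -0.   0.1]]
side cooker [([492.7, 42.5, -1.3], 0.97)]
side lid_hinge [([454.8, 131.2, 127.2], 0.75)]
side catch_face []
side lip_edge [([495.0, 44.7, 0.7], 0.68)]
top cooker []
top lid_hinge [([453.3, 128.7, 128.7], 0.92)]
top catch_face []
top lip_edge []
```

```bash
cat > p2.py <<'E'
from cell import env; from plan import *; from fit import *
s=env.state(); p=np.array(s['eef_pos']); Rm=R.from_euler('xyz',s['tcp_rot']); q=np.array(s['joints'])
E
python3 - <<'E'
from p2 import *
from scipy.interpolate import interp1d
# polyline in cylindrical: (az, r, z)
pts=[(np.arctan2(p[1],p[0]),np.hypot(p[0],p[1]),p[2])]
key=np.array([pts[0],(1.9,700,540),(1.5,560,480),(.8,560,430),(.2,580,400),(-.2,640,330)])
import numpy as np
tt=np.arange(len(key)); f=interp1d(tt,key,axis=0)
fine=f(np.linspace(0,len(key)-1,4000)); X=np.c_[fine[:,1]*np.cos(fine[:,0]),fine[:,1]*np.sin(fine[:,0]),fine[:,2]]
L=np.r_[0,np.cumsum(np.linalg.norm(np.diff(X,axis=0),axis=1))]; n=int(np.ceil(L[-1]/61)); print(L[-1],n)
w=[[np.interp(l,L,X[:,k]) for k in range(3)] for l in np.linspace(0,L[-1],n+1)[1:]]
r,pe,Re=plan(p,Rm,w,[0]*n); show(r); print(pe)
for x in w[::3]+[w[-1]]+[[583,-116,233],[543.6,-46.2,144],[520,0,330]]:
    qn,e=ik(np.array(x),Rm,q); print(np.round(x),qn.round(2),round(e,4)); q=qn
E
```

```text
1614.6693906009239 27
[-0.112,0.07,-0.07,0,1, -0.114,0.064,-0.072,0,1, -0.117,0.056,-0.074,0,1, -0.12,0.049,-0.076,0,1, -0.121,0.041,-0.077,0,1, -0.097,0.088,-0.053,0,1, -0.089,0.111,-0.045,0,1, -0.098,0.101,-0.052,0,1, -0.105,0.09,-0.056,0,1, -0.113,0.077,-0.061,0,1]
[-0.084,0.108,-0.049,0,1, -0.08,0.116,-0.051,0,1, -0.089,0.105,-0.058,0,1, -0.096,0.093,-0.065,0,1, -0.104,0.081,-0.071,0,1, -0.11,0.068,-0.076,0,1, -0.114,0.053,-0.081,0,1, -0.113,0.047,-0.085,0,1, -0.116,0.031,-0.089,0,1, -0.119,0.016,-0.09,0,1]
[-0.119,-0,-0.09,0,1, -0.119,-0.016,-0.089,0,1, -0.124,-0.019,-0.08,0,1, -0.134,-0.015,-0.064,0,1, -0.132,-0.03,-0.064,0,1, -0.129,-0.042,-0.062,0,1, -0.125,-0.056,-0.059,0,1]
[ 627.16766854 -127.1425375   330.20283472]
[-415.  835.  584.] [1.93 0.62 0.54 0.11 1.26 1.47] 0.0
[-280.  721.  554.] [1.78 0.28 1.16 0.24 1.01 1.26] 0.0
[-132.  642.  521.] [1.5  0.09 1.47 0.45 0.98 0.9 ] 0.0
[ 26. 568. 484.] [1.11 0.   1.66 0.67 1.11 0.45] 0.0
[197. 524. 459.] [0.73 0.09 1.63 0.74 1.32 0.11] 0.0
[351. 437. 437.] [ 0.4   0.2   1.55  0.73  1.51 -0.16] 0.0
[476. 310. 419.] [ 0.12  0.33  1.42  0.67  1.69 -0.37] 0.0
[558. 152. 403.] [-0.13  0.44  1.28  0.59  1.86 -0.56] 0.0
[613. -13. 361.] [-0.35  0.6   1.12  0.5   1.98 -0.75] 0.0
[ 627. -127.  330.] [-0.48  0.7   1.    0.43  2.05 -0.87] 0.0
[ 583 -116  233] [-0.49  0.69  1.28  0.38  1.81 -0.99] 0.0
[544. -46. 144.] [-0.43  0.69  1.53  0.41  1.55 -1.04] 0.0
[520   0 330] [-0.38  0.46  1.43  0.45  1.83 -0.86] 0.0
```

```bash
python3 -m pendant '[-0.112,0.07,-0.07,0,1, -0.114,0.064,-0.072,0,1, -0.117,0.056,-0.074,0,1, -0.12,0.049,-0.076,0,1, -0.121,0.041,-0.077,0,1, -0.097,0.088,-0.053,0,1, -0.089,0.111,-0.045,0,1, -0.098,0.101,-0.052,0,1, -0.105,0.09,-0.056,0,1, -0.113,0.077,-0.061,0,1]'
python3 - <<'E'
from p2 import *
from scipy.interpolate import interp1d
pts=[(np.arctan2(p[1],p[0]),np.hypot(p[0],p[1]),p[2])]
print(q,pts)
key=np.array([pts[0],(.8,560,430),(.2,580,400),(-.2,640,330)])
tt=np.arange(len(key)); f=interp1d(tt,key,axis=0)
fine=f(np.linspace(0,len(key)-1,4000)); X=np.c_[fine[:,1]*np.cos(fine[:,0]),fine[:,1]*np.sin(fine[:,0]),fine[:,2]]
L=np.r_[0,np.cumsum(np.linalg.norm(np.diff(X,axis=0),axis=1))]; n=int(np.ceil(L[-1]/61)); print(L[-1],n)
w=[[np.interp(l,L,X[:,k]) for k in range(3)] for l in np.linspace(0,L[-1],n+1)[1:]]
r,pe,Re=plan(p,Rm,w,[0]*n); show(r); print(pe)
E
```

```text
t: 10.05
eef_pos: [-14.1, 605.7, 498.4]
tcp_rot: [-3.107, -0.734, 2.031]
ft_force: [1.0, -0.7, -0.1]
opening: 0.005
[1.23076544 0.0468237  1.57673414 0.61273137 1.07030964 0.58030274] [(np.float64(1.5940619001515546), np.float64(605.8270210217694), np.float64(498.44636264114973))]
1074.8893271498512 18
[-0.074,0.122,-0.043,0,1, -0.084,0.113,-0.05,0,1, -0.091,0.103,-0.058,0,1, -0.099,0.092,-0.063,0,1, -0.106,0.08,-0.069,0,1, -0.112,0.066,-0.073,0,1, -0.116,0.052,-0.077,0,1, -0.119,0.041,-0.081,0,1, -0.113,0.045,-0.086,0,1, -0.117,0.031,-0.088,0,1]
[-0.118,0.015,-0.09,0,1, -0.119,-0.001,-0.09,0,1, -0.119,-0.016,-0.089,0,1, -0.123,-0.02,-0.079,0,1, -0.134,-0.016,-0.065,0,1, -0.132,-0.029,-0.063,0,1, -0.128,-0.044,-0.062,0,1, -0.126,-0.056,-0.059,0,1]
[ 627.23692175 -127.35210797  329.99071732]
```

```bash
python3 -m pendant '[-0.074,0.122,-0.043,0,1, -0.084,0.113,-0.05,0,1, -0.091,0.103,-0.058,0,1, -0.099,0.092,-0.063,0,1, -0.106,0.08,-0.069,0,1, -0.112,0.066,-0.073,0,1, -0.116,0.052,-0.077,0,1, -0.119,0.041,-0.081,0,1, -0.113,0.045,-0.086,0,1, -0.117,0.031,-0.088,0,1]' && python3 -m pendant '[-0.118,0.015,-0.09,0,1, -0.119,-0.001,-0.09,0,1, -0.119,-0.016,-0.089,0,1, -0.123,-0.02,-0.079,0,1, -0.134,-0.016,-0.065,0,1, -0.132,-0.029,-0.063,0,1, -0.128,-0.044,-0.062,0,1, -0.126,-0.056,-0.059,0,1]'
python3 - <<'E'
from cell import env; import numpy as np,cv2
for c in ("wrist","top"):
    print(env.state()['eef_pos'],env.state()['tcp_rot']);im=env.read_camera(c)
    for th in ("lid_hinge","catch_face","lip_edge"):
        r=env.landmark_of(th,c); print(c,th,[(np.round(q["xyz"],1).tolist(),round(q["confidence"],2)) for q in r][:1])
    cv2.imwrite(f'pics/{c}3.png',im[:,:,::-1])
E
```

```text
t: 11.3
eef_pos: [475.8, 308.5, 419.0]
tcp_rot: [-3.107, -0.733, 2.031]
ft_force: [0.2, 1.3, -0.4]
opening: 0.003
t: 12.3
eef_pos: [626.0, -128.1, 330.0]
tcp_rot: [-3.106, -0.733, 2.031]
ft_force: [1.2, -0.1, -0.3]
opening: 0.007
[ 626.01687583 -128.13231435  329.95916902] [-3.10644065 -0.73342374  2.03111165]
wrist lid_hinge []
wrist catch_face [([546.3, -41.0, 147.6], 0.63)]
wrist lip_edge [([545.6, -52.8, 180.9], 0.86)]
[ 625.82919543 -127.38092858  329.89277083] [-3.10553643 -0.73443977  2.02847864]
top lid_hinge [([453.7, 130.2, 132.1], 0.56)]
top catch_face []
top lip_edge []
```

View pics/wrist3.png

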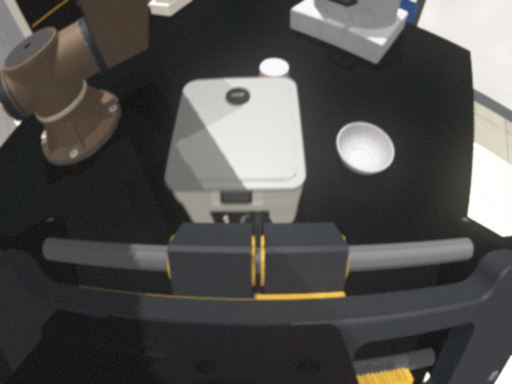

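View pics/top3.png

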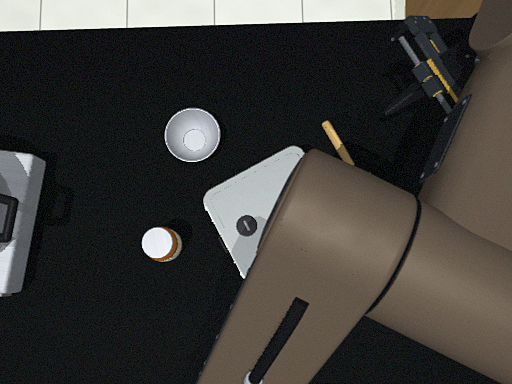

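```bash
cat > ov.py <<'E'
import numpy as np,cv2
from scipy.spatial.transform import Rotation as R
from cell import env
m=env.camera_model('wrist'); T=np.array(m['tool_from_camera'])
def proj(X,pos,rpy):
    Rm=R.from_euler('xyz',rpy).as_matrix()
    t=Rm.T@(np.asarray(X)-pos); c=T[:3,:3].T@(t-T[:3,3])
    rr=np.hypot(c[0],c[1]); th=np.arctan2(rr,c[2]); return np.array([m['cx']+m['fx']*th*c[0]/rr, m['cy']+m['fy']*th*c[1]/rr])
C=np.array([496.5,46.0]);Y=2.0425
def cook(x,y,z): return np.array([C[0]+x*np.cos(Y)-y*np.sin(Y),C[1]+x*np.sin(Y)+y*np.cos(Y),z])
E
python3 - <<'E'
from ov import *
im=cv2.imread('pics/wrist3.png'); pos=np.array([626.017,-128.132,329.959]);rpy=[-3.10644,-.73342,2.0311]
pts={'paddle4':[cook(-103+s*7.8,y,144+s*7.8) for s,y in ((-1,-23),(-1,23),(1,23),(1,-23))],
'lip':[cook(-112,y,181) for y in (-60,0,60)],'vent':[cook(95-43+a,b,188) for a,b in((20,0),(-20,0),(0,20),(0,-20))]}
im=cv2.resize(im,None,fx=3,fy=3)
for k,v in pts.items():
    for X in v:
        u=proj(X,pos,rpy); cv2.circle(im,tuple(int(a) for a in (u*3+1)),3,(0,0,255),-1)
cv2.imwrite('pics/ov3.png',im[200:720,420:1020])
E
```

```text
(no output)
```

View pics/ov3.png

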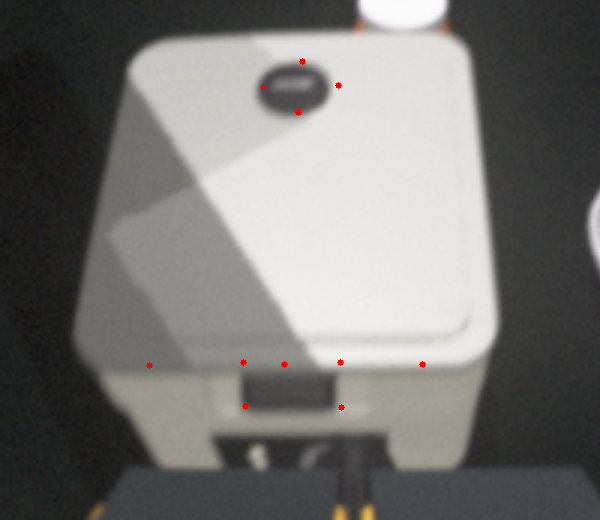

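```bash
python3 - <<'E'
from ov import *
im=cv2.imread('pics/wrist3.png')
im=cv2.resize(im,None,fx=3,fy=3)
for z,col in ((0,(0,0,255)),(-19,(0,255,0)),(-78,(255,0,0))):
    for x in (-10,0,10):
        for y in (-12,0,12,-60,60):
            u=proj([x,y,z],np.zeros(3),[0,0,0]); cv2.circle(im,tuple(int(a) for a in (u*3+1)),3,col,-1)
            if y in(0,): print(z,x,u.round(0))
cv2.imwrite('pics/ov4.png',im[560:1010,350:1130])
E
```

```text
0 -10 [259. 229.]
0 0 [259. 216.]
0 10 [259. 202.]
-19 -10 [259. 240.]
-19 0 [259. 225.]
-19 10 [259. 210.]
-78 -10 [259. 291.]
-78 0 [259. 272.]
-78 10 [260. 252.]
```

View pics/ov4.png

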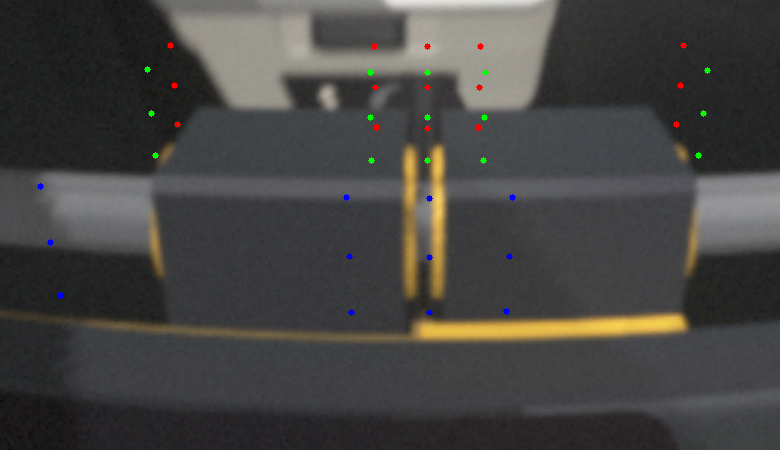

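```bash
python3 - <<'E'
from ov import *
im=cv2.imread('pics/w1.png')
im=cv2.resize(im,None,fx=4,fy=4,interpolation=cv2.INTER_CUBIC)
for z,col in ((0,(0,0,255)),(-19,(0,255,0)),(-78,(255,0,0))):
    for x in (-10,10):
        for y in (-12,12):
            u=proj([x,y,z],np.zeros(3),[0,0,0]); cv2.circle(im,tuple(int(a) for a in (u*4+1)),3,col,-1)
cv2.imwrite('pics/ov5.png',im[680:1240,660:1440])
E
```

```text
(no output)
```

View pics/ov5.png

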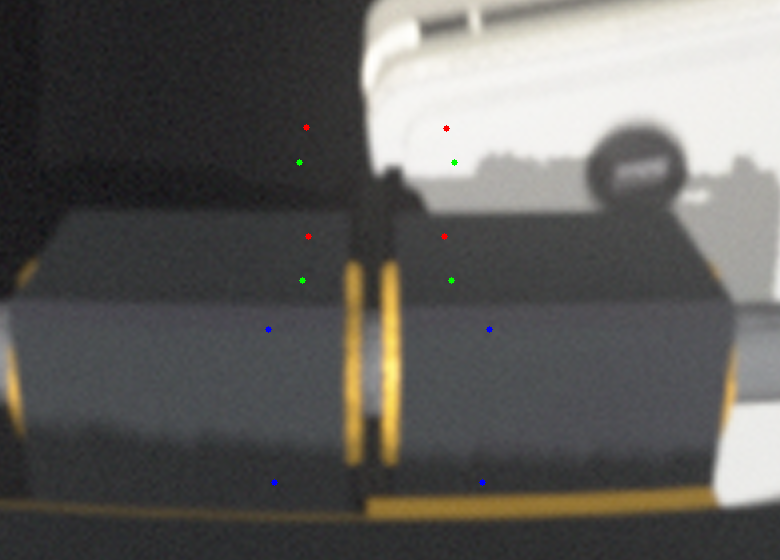

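```bash
python3 - <<'E'
from p2 import *; from ov import cook
d=Rm.as_matrix()[:,2]; P=cook(-103,1.5,144)
print(P,d)
w=[P-40*d+ (p-(P-40*d))*f for f in (.75,.5,.25,0)]
r,pe,_=plan(p,Rm,w,[0]*4); show(r)
print(pe)
E
```

```text
[541.96747741 -46.43353557 144.        ] [-0.32862606  0.5829789  -0.74306158]
[-0.028,-0.02,0.108,0,1, -0.028,-0.021,0.108,0,1, -0.029,-0.02,0.108,0,1, -0.028,-0.021,0.108,0,1]
[555.02720615 -69.77109541 173.69667444]
```

```bash
python3 -m pendant '[-0.04,-0.02,0.108,0,1, -0.04,-0.021,0.108,0,1, -0.033,-0.02,0.108,0,1, 0,-0.021,0.108,0,1,0,0,0,0,1]'
python3 - <<'E'
from cell import env; import numpy as np,cv2
s=env.state();print(s['eef_pos'],s['tcp_rot'])
for c in ("wrist","side"):
    im=env.read_camera(c)
    for th in ("catch_face","lip_edge"):
        r=env.landmark_of(th,c); print(c,th,[(np.round(q["xyz"],1).tolist(),round(q["confidence"],2)) for q in r][:1])
    cv2.imwrite(f'pics/{c}4.png',im[:,:,::-1])
a=cv2.imread('pics/wrist4.png')[60:330,100:420];cv2.imwrite('pics/wrist4z.png',cv2.resize(a,None,fx=2.2,fy=2.2))
a=cv2.imread('pics/side4.png')[60:260,170:400];cv2.imwrite('pics/side4z.png',cv2.resize(a,None,fx=3,fy=3))
E
```

```text
t: 13.32
eef_pos: [553.4, -68.7, 172.4]
tcp_rot: [-3.104, -0.736, 2.031]
ft_force: [0.4, 0.7, 0.1]
opening: 0.002
[553.41190247 -68.67088886 172.39319662] [-3.10359234 -0.73603159  2.03114436]
wrist catch_face [([545.3, -44.1, 143.8], 0.58)]
wrist lip_edge [([546.1, -55.3, 178.5], 0.91)]
side catch_face []
side lip_edge [([551.1, -51.9, 179.0], 0.82)]
```

View pics/wrist4z.png

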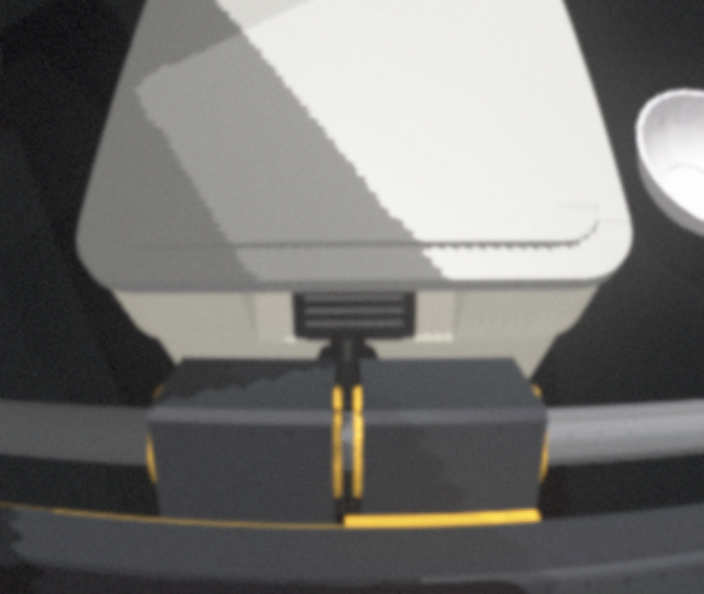

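View pics/side4z.png

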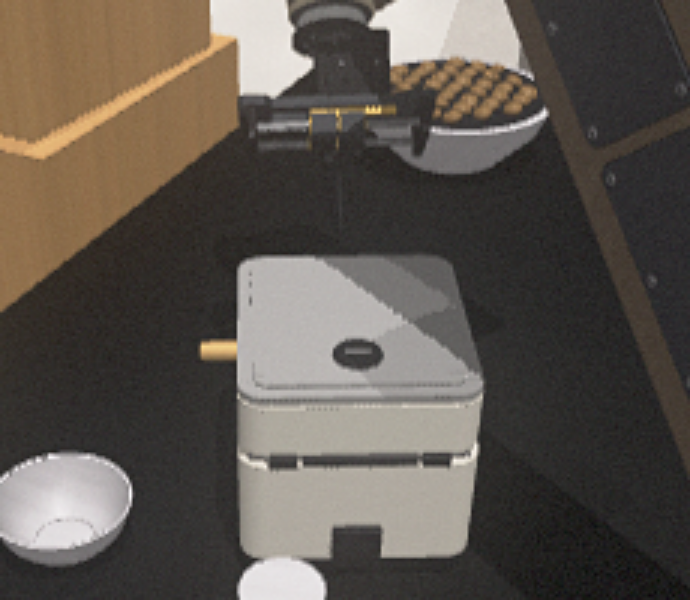

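```bash
cat > rel.py <<'E'
from p2 import *; from ov import cook
for n,X in (('P',cook(-103,1.5,144)),('Plow',cook(-110.8,1.5,136.2)),('Phi',cook(-95.2,1.5,151.8)),('lipbot',cook(-112,1.5,173)),('liptop',cook(-112,1.5,181))):
    print(n,(Rm.as_matrix().T@(X-p)).round(1))
F=np.array([np.array(env.state()['ft_force']) for _ in range(3)]);print(p.round(1),F.mean(0),Rm.as_matrix().T@F.mean(0), s['t'])
E
python3 rel.py
```

```text
P [ 1.2  0.2 41.1]
Plow [-9.8  0.3 41.7]
Phi [12.2  0.1 40.5]
lipbot [13.9 -0.7 13.5]
liptop [19.2 -0.9  7.6]
[555.7 -71.3 173.8] [ 0.32964482 -0.13321582  0.30328981] [ 0.00477898  0.22228953 -0.41104914] 13.625
```

```bash
python3 -m pendant '[-0.0025,0,0.045,0,1, 0,0,0.04,0,1, 0,0,0,0,1]'; python3 rel.py
```

```text
t: 14.0
eef_pos: [543.7, -51.2, 146.7]
tcp_rot: [-3.105, -0.734, 2.031]
ft_force: [-0.3, 0.0, 0.1]
opening: 0.004
P [1.9 0.7 5.3]
Plow [-9.1  0.9  5.9]
Phi [13.   0.6  4.8]
lipbot [ 14.7  -0.1 -22.2]
liptop [ 20.1  -0.4 -28.2]
[543.7 -51.2 146.7] [-0.34858879  0.03281746  0.09977778] [ 0.20350918 -0.29583345  0.06011089] 14.0
```

```bash
for i in 1; do python3 -m pendant '[0,0,0.006,0,1, 0,0,0,0,1]'; python3 rel.py|grep -v lip; python3 -m pendant '[0,0,0.006,0,1, 0,0,0,0,1]'; python3 rel.py|grep -v lip; done
```

```text
t: 14.25
eef_pos: [543.5, -50.4, 145.5]
tcp_rot: [-3.107, -0.733, 2.031]
ft_force: [0.1, -0.4, 0.5]
opening: 0.006
P [2.2 0.6 3.9]
Plow [-8.8  0.7  4.5]
Phi [13.2  0.5  3.3]
[543.5 -50.4 145.5] [ 0.10249195 -0.40004582  0.48316403] [ 0.02313928 -0.10772022 -0.62597897] 14.25
t: 14.5
eef_pos: [542.4, -48.8, 143.4]
tcp_rot: [-3.106, -0.734, 2.031]
ft_force: [0.8, -0.2, -0.5]
opening: 0.004
P [2.1 0.7 1.1]
Plow [-8.9  0.8  1.7]
Phi [13.1  0.6  0.6]
[542.4 -48.8 143.4] [ 0.8447425  -0.16606179 -0.47563151] [-0.70751134  0.68290374 -0.02149213] 14.5
```

```bash
python3 -m pendant '[0,0,0.005,0,1, 0,0,0,0,1]'; python3 rel.py|grep -v lip; python3 -c "
from cell import env;import cv2
cv2.imwrite('pics/w5.png',cv2.resize(env.read_camera('wrist')[60:330,100:420,::-1],None,fx=2.2,fy=2.2))"
```

```text
t: 14.75
eef_pos: [541.8, -47.6, 141.9]
tcp_rot: [-3.106, -0.734, 2.031]
ft_force: [0.3, -0.1, 0.3]
opening: 0.006
P [ 2.1  0.7 -1. ]
Plow [-8.9  0.8 -0.4]
Phi [13.1  0.6 -1.5]
[541.8 -47.6 141.9] [ 0.25045612 -0.08198553  0.33691886] [ 0.08842804  0.17466816 -0.38031005] 14.75
```

View pics/w5.png

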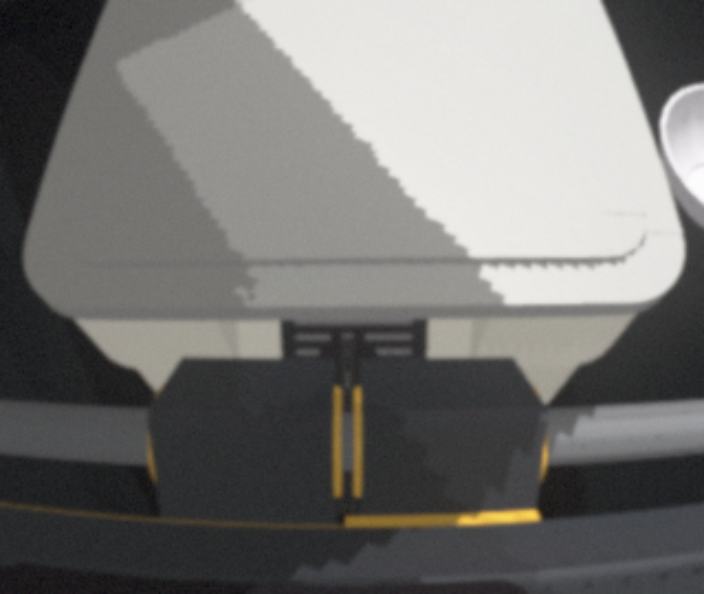

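```bash
python3 -m pendant '[0,0,0.005,0,1, 0,0,0,0,1]'; python3 rel.py|grep -v lip;  python3 -m pendant '[0,0,0.005,0,1, 0,0,0,0,1]'; python3 rel.py|grep -v lip;  python3 -m pendant '[0,0,0.005,0,1, 0,0,0,0,1]'; python3 rel.py|grep -v lip
```

```text
t: 15.05
eef_pos: [541.1, -46.4, 140.4]
tcp_rot: [-3.106, -0.734, 2.031]
ft_force: [0.6, 0.5, 0.7]
opening: 0.005
P [ 2.1  0.7 -3. ]
Plow [-8.9  0.8 -2.4]
Phi [13.1  0.6 -3.6]
[541.1 -46.4 140.4] [0.64857158 0.52757521 0.69097368] [ 0.59994156  0.80103852 -0.41813006] 15.05
t: 15.3
eef_pos: [540.4, -45.2, 138.9]
tcp_rot: [-3.106, -0.734, 2.031]
ft_force: [0.2, -0.4, 0.1]
opening: 0.002
P [ 2.1  0.7 -5. ]
Plow [-8.9  0.8 -4.4]
Phi [13.1  0.6 -5.6]
[540.4 -45.2 138.9] [ 0.21578423 -0.36312414  0.12659476] [-0.22805335  0.01879055 -0.37694402] 15.3
t: 15.55
eef_pos: [539.8, -44.1, 137.4]
tcp_rot: [-3.106, -0.734, 2.031]
ft_force: [0.9, 0.5, 0.0]
opening: 0.004
P [ 2.1  0.7 -7. ]
Plow [-8.9  0.8 -6.4]
Phi [13.1  0.6 -7.5]
[539.8 -44.1 137.4] [0.89954679 0.4816953  0.04240528] [ 0.05240795  1.01889506 -0.04603533] 15.55
```

```bash
python3 - <<'E'
from p2 import *; from ov import *
im=env.read_camera('wrist')
for th in ("catch_face","lip_edge"):
    r=env.landmark_of(th,'wrist'); print(th,[(np.round(q_["xyz"],1).tolist(),round(q_["confidence"],2)) for q_ in r][:1])
im=cv2.resize(im[:,:,::-1],None,fx=4,fy=4,interpolation=cv2.INTER_CUBIC)
rpy=s['tcp_rot']
for X in [cook(-103+a*7.8,y,144+a*7.8) for a,y in ((-1,-23),(-1,23),(1,23),(1,-23))]+[cook(-112,y,181) for y in (-60,0,60)]+[cook(-112,y,173) for y in (-60,0,60)]:
    u=proj(X,p,rpy); cv2.circle(im,tuple(int(a) for a in (u*4+1)),3,(0,0,255),-1)
cv2.imwrite('pics/ov6.png',im[680:1080,660:1440])
E
```

```text
catch_face [([543.6, -42.3, 145.7], 0.95)]
lip_edge [([545.4, -52.5, 181.6], 0.74)]
```

View pics/ov6.png

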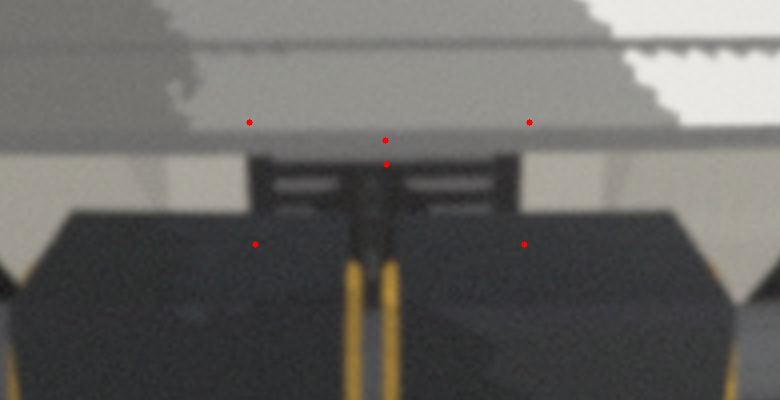

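```bash
python3 -m pendant '[0,0,0.003,0,1, 0,0,0,0,1]'; python3 rel.py|egrep -v 'lip|Plo|Phi';  python3 -m pendant '[0,0,0.003,0,1, 0,0,0,0,1]'; python3 rel.py|egrep -v 'lip|Plo|Phi';  python3 -m pendant '[0,0,0.003,0,1, 0,0,0,0,1]'; python3 rel.py|egrep -v 'lip|Plo|Phi'
```

```text
t: 15.95
eef_pos: [539.4, -43.4, 136.6]
tcp_rot: [-3.106, -0.734, 2.031]
ft_force: [-0.8, -0.4, -0.1]
opening: 0.005
P [ 2.1  0.7 -8.1]
[539.4 -43.4 136.6] [-0.77715149 -0.44464468 -0.05166938] [-0.07426664 -0.89311427  0.03426988] 15.95
t: 16.2
eef_pos: [539.0, -42.7, 135.7]
tcp_rot: [-3.106, -0.734, 2.031]
ft_force: [0.5, -0.7, -0.1]
opening: 0.003
P [ 2.1  0.7 -9.3]
[539.  -42.7 135.7] [ 0.51801312 -0.73427764 -0.07204101] [-0.7077672   0.11893665 -0.54553717] 16.2
t: 16.45
eef_pos: [538.6, -42.0, 134.8]
tcp_rot: [-3.106, -0.734, 2.031]
ft_force: [-0.3, 0.2, -0.1]
opening: 0.001
P [  2.1   0.7 -10.5]
[538.6 -42.  134.8] [-0.34114948  0.21195572 -0.14716347] [ 0.15502869 -0.19951711  0.3451439 ] 16.45
```

```bash
python3 - <<'E'
from p2 import *; from ov import *
im=env.read_camera('wrist')
im=cv2.resize(im[:,:,::-1],None,fx=6,fy=6,interpolation=cv2.INTER_CUBIC)
im=np.clip(im.astype(float)*1.8,0,255).astype(np.uint8)
cv2.imwrite('pics/ov7.png',im[1170:1500,1150:1950])
E
```

```text
(no output)
```

View pics/ov7.png

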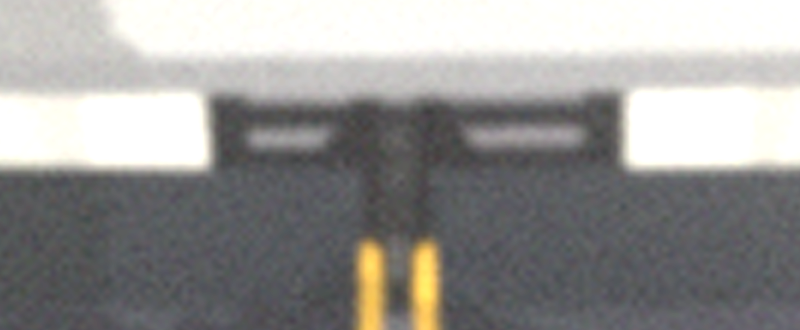

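```bash
python3 - <<'E'
from p2 import *; from ov import *
def ray(u):
    v=(np.array(u)-[m['cx'],m['cy']])/m['fx']; th=np.hypot(*v); c=np.array([*(v/th*np.sin(th)),np.cos(th)])
    return Rm.as_matrix()@T[:3,:3]@c
o=p+Rm.as_matrix()@T[:3,3]
cx=np.array([np.cos(Y),np.sin(Y),0]);cy=np.array([-np.sin(Y),np.cos(Y),0])
def tocook(X): return np.r_[(X-np.r_[C,0])@np.c_[cx,cy],X[2]].round(1)
for dl in (-.5,0,.5):
  a=ray([227-dl/2,217.8]);b=ray([295.8+dl/2,217.8])
  # s such that cy separation is 46: points on rays with equal x-z plane coordinates
  sep=(a-b); s_=46/abs(sep@cy); X=o+(a+b)/2*s_
  print(dl,s_,X.round(1),tocook(X), (Rm.as_matrix().T@(X-p)).round(1))
print('tcp',tocook(p))
# lip bottom row
a=ray([261,210.3]); 
for z in (173,181): X=o+a*(z-o[2])/a[2]; print('lip at z',z,tocook(X))
E
```

```text
-0.5 201.02737455703257 [542.1 -44.7 140. ] [-101.5    0.6  140. ] [ 0.6  1.7 -6.5]
0 199.57287790419707 [542.4 -45.2 141.4] [-102.     0.6  141.4] [ 1.1  1.7 -7.9]
0.5 198.1394167180222 [542.6 -45.6 142.7] [-102.6    0.6  142.7] [ 1.6  1.7 -9.2]
tcp [-97.6   2.5 134.8]
lip at z 173 [-110.5    0.3  173. ]
lip at z 181 [-1.141e+02  1.000e-01  1.810e+02]
```

```bash
cat > meas.py <<'E'
from p2 import *; from ov import *
def edges(im,row,c0,c1):
    g=cv2.GaussianBlur(im,(0,0),.8)[int(row)-1:int(row)+2].mean(axis=(0,2)) if im.ndim==3 else 0
    d=np.diff(g); 
    def sub(k):
        y=d[k-1:k+2]; den=y[0]-2*y[1]+y[2]; return k+.5+(0.5*(y[0]-y[2])/den if den else 0)
    mid=(c0+c1)//2
    L=c0+np.argmin(d[c0:mid]); Rr=mid+np.argmax(d[mid:c1]); return sub(L),sub(Rr)
def meas(im,pos,rpy,row,c0,c1):
    M=R.from_euler('xyz',rpy).as_matrix(); o=np.array(pos)+M@T[:3,3]
    def ray(u):
        v=(np.array(u)-[m['cx'],m['cy']])/m['fx']; th=np.hypot(*v); return M@T[:3,:3]@np.array([*(v/th*np.sin(th)),np.cos(th)])
    cy=np.array([-np.sin(Y),np.cos(Y),0]);cx=np.array([np.cos(Y),np.sin(Y),0])
    l,r=edges(im,row,c0,c1); a,b=ray([l,row]),ray([r,row]); s_=46/abs((a-b)@cy); X=o+(a+b)/2*s_
    # normal height over nominal face plane through cooker(-103,144)
    v=X-np.r_[C,0]; x=v@cx; h=(-(x+103)+(X[2]-144))*.7071
    print(row,'w',round(r-l,2),'edges',round(l,1),round(r,1),'cook',x.round(1),(v@cy).round(1),X[2].round(1),'h over face',h.round(1))
E
python3 - <<'E'
from meas import *
print('wrist3'); im=cv2.imread('pics/wrist3.png').astype(float)
for r in (193,195,198,200): meas(im,[626.017,-128.132,329.959],[-3.10644,-.73342,2.0311],r,212,262)
print('wrist4'); im=cv2.imread('pics/wrist4.png').astype(float)
for r in (195,200,205,208): meas(im,[553.41,-68.67,172.39],[-3.10359,-.73603,2.03114],r,222,300)
print('now'); im=env.read_camera('wrist')[:,:,::-1].astype(float); cv2.imwrite('pics/now8.png',im)
for r in (212,214,216,218,220): meas(im,p,s['tcp_rot'],r,218,305)
E
```

```text
wrist3
193 w 31.96 edges 219.7 251.7 cook -98.1 2.7 139.8 h over face -6.4
195 w 31.79 edges 219.8 251.6 cook -99.6 3.0 136.4 h over face -7.8
198 w 31.61 edges 219.9 251.5 cook -102.4 3.2 132.3 h over face -8.7
200 w 31.4 edges 220.1 251.5 cook -103.7 3.3 128.2 h over face -10.6
wrist4
195 w 56.31 edges 232.4 288.7 cook -98.6 1.1 146.2 h over face -1.6
200 w 55.92 edges 232.7 288.6 cook -101.5 1.0 142.8 h over face -1.9
205 w 55.49 edges 232.9 288.4 cook -104.4 1.0 139.2 h over face -2.4
208 w 55.26 edges 233.1 288.3 cook -106.2 1.0 137.2 h over face -2.6
now
212 w 69.69 edges 225.6 295.2 cook -99.5 1.2 145.3 h over face -1.5
214 w 69.46 edges 225.8 295.2 cook -100.5 1.1 144.2 h over face -1.6
216 w 69.35 edges 225.9 295.3 cook -101.6 1.1 143.3 h over face -1.5
218 w 69.09 edges 226.1 295.2 cook -102.5 1.0 142.1 h over face -1.7
220 w 68.76 edges 226.3 295.0 cook -103.3 1.1 140.7 h over face -2.1[ WARN:0@2.241] global loadsave.cpp:1063 imwrite_ Unsupported depth image for selected encoder is fallbacked to CV_8U.
```

```bash
python3 - <<'E'
from meas import *
ms=env.camera_model('side');V=np.array(ms['view'])
def ps(X): c=V[:3,:3]@X+V[:3,3]; return np.array([ms['cx']+ms['fx']*c[0]/c[2],ms['cy']+ms['fy']*c[1]/c[2]])
M=Rm.as_matrix(); q0=np.array([553.41,-68.67,172.39])
for z in (0,-10,-20,-40,-78): print(z,ps(q0+M@[0,0,z]))
im=cv2.imread('pics/side4.png'); a=cv2.resize(im[90:160,250:320],None,fx=10,fy=8,interpolation=cv2.INTER_CUBIC)
a=np.clip(a.astype(float)*2.2,0,255).astype(np.uint8)
for z in (0,-20,-40,-78):
    u=ps(q0+M@[0,0,z]); cv2.circle(a,(int((u[0]-250+.5)*10)+25,int((u[1]-90+.5)*8)),4,(0,0,255),-1)
cv2.imwrite('pics/s4z.png',a)
F=[]
for i in range(6): env.read_camera('side'); F.append(np.r_[M.T@np.array(env.state()['ft_force']),env.state()['moment']])
print(np.mean(F,0).round(2),np.std(F,0).round(2))
E
```

```text
0 [284.06837091 146.02470041]
-10 [283.90897881 142.45558273]
-20 [283.74989298 138.89332298]
-40 [283.43263659 131.78929836]
-78 [282.83318971 118.366447  ]
[-0.3  -0.1  -0.06 -0.31 -0.29  0.01] [0.26 0.37 0.51 0.04 0.02 0.02]
```

View pics/s4z.png

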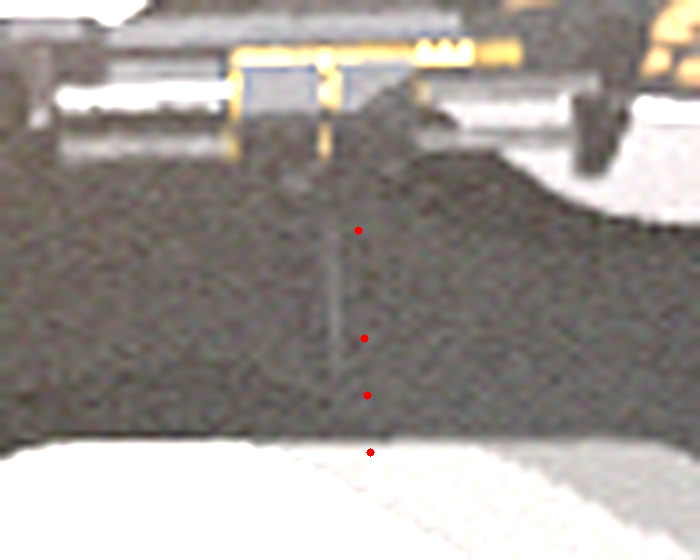

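```bash
cat > fr.py <<'E'
from meas import *
M=Rm.as_matrix();F=[]
for i in range(3): im=env.read_camera('wrist'); z=env.state(); F.append(np.r_[M.T@np.array(z['ft_force']),M.T@np.array(z['moment'])])
print('t',z['t'],'p',p.round(1),'F',np.mean(F,0).round(2)); im=im[:,:,::-1].astype(np.uint8)
cv2.imwrite(f"pics/f{z['t']:.2f}.png",im)
for r in (214,217): meas(im.astype(float),p,s['tcp_rot'],r,218,305)
E
python3 -m pendant '[0,0,0.004,0,1, 0,0,0,0,1]'; python3 fr.py;  python3 -m pendant '[0,0,0.004,0,1, 0,0,0,0,1]'; python3 fr.py
```

```text
t: 17.1
eef_pos: [538.1, -41.1, 133.6]
tcp_rot: [-3.106, -0.734, 2.031]
ft_force: [-0.2, 0.6, 0.7]
opening: 0.002
t 17.25 p [538.1 -41.1 133.6] F [ 0.32  0.35  0.36 -0.12 -0.4  -0.08]
214 w 70.08 edges 225.5 295.5 cook -100.0 1.2 144.5 h over face -1.7
217 w 69.95 edges 225.6 295.5 cook -101.7 1.2 143.4 h over face -1.4
t: 17.5
eef_pos: [537.5, -40.1, 132.4]
tcp_rot: [-3.106, -0.734, 2.031]
ft_force: [-0.4, 0.2, -0.1]
opening: 0.006
t 17.65 p [537.5 -40.1 132.4] F [ 0.05  0.05 -0.42 -0.12 -0.39 -0.09]
214 w 70.61 edges 225.2 295.8 cook -99.5 1.2 144.7 h over face -2.0
217 w 70.33 edges 225.4 295.7 cook -101.0 1.2 143.2 h over face -2.0
```

```bash
ls pics; python3 - <<'E'
import cv2,numpy as np
a=cv2.imread('pics/wrist4.png'); b=cv2.imread('pics/f17.65.png')
def z(i,r0,r1): return np.clip(cv2.resize(i[r0:r1,205:315],None,fx=7,fy=7,interpolation=cv2.INTER_CUBIC).astype(float)*2,0,255).astype(np.uint8)
cv2.imwrite('pics/cmp.png',np.vstack([z(a,185,225),z(b,190,230)]))
E
```

```text
f17.25.png
f17.65.png
now8.png
ov3.png
ov4.png
ov5.png
ov6.png
ov7.png
s4z.png
side0.png
side2.png
side4.png
side4z.png
top0.png
top2.png
top3.png
w1.png
w2.png
w5.png
wrist0.png
wrist3.png
wrist4.png
wrist4z.png
```

View pics/cmp.png

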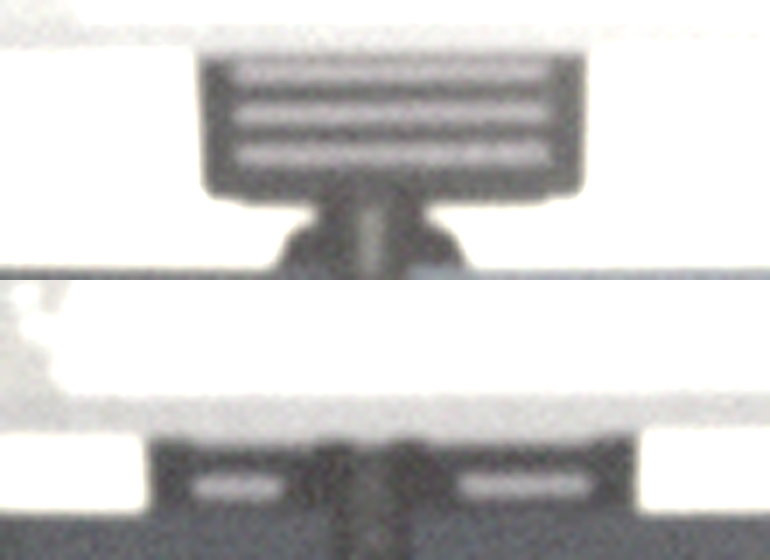

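```bash
python3 -m pendant '[0,0,0.005,0,1, 0,0,0,0,1]'; python3 fr.py;  python3 -m pendant '[0,0,0.004,0,1, 0,0,0,0,1]'; python3 fr.py
```

```text
t: 17.9
eef_pos: [536.9, -38.9, 130.9]
tcp_rot: [-3.106, -0.734, 2.031]
ft_force: [-0.6, -1.0, -0.0]
opening: 0.008
t 18.05 p [536.9 -38.9 130.9] F [-0.57  0.27 -0.48 -0.1  -0.42 -0.09]
214 w 71.55 edges 224.7 296.2 cook -99.2 1.2 145.6 h over face -1.6
217 w 71.03 edges 225.1 296.1 cook -100.4 1.1 143.5 h over face -2.2
t: 18.3
eef_pos: [536.3, -38.0, 129.7]
tcp_rot: [-3.106, -0.734, 2.031]
ft_force: [-0.4, -0.4, -0.5]
opening: 0.004
t 18.45 p [536.3 -38.  129.7] F [-0.19  0.22  0.24 -0.14 -0.38 -0.1 ]
214 w 72.3 edges 224.4 296.7 cook -98.9 1.2 146.2 h over face -1.3
217 w 72.01 edges 224.6 296.6 cook -100.4 1.2 144.7 h over face -1.4
```

```bash
python3 -m pendant '[0,0,0.004,0,1, 0,0,0,0,1]'; python3 fr.py;  python3 -m pendant '[0,0,0.004,0,1, 0,0,0,0,1]'; python3 fr.py
```

```text
t: 18.7
eef_pos: [535.8, -37.1, 128.5]
tcp_rot: [-3.106, -0.734, 2.031]
ft_force: [-1.2, 0.5, -0.5]
opening: 0.003
t 18.85 p [535.8 -37.1 128.5] F [-0.17  0.29  0.34 -0.1  -0.43 -0.05]
214 w 72.66 edges 224.3 297.0 cook -98.2 1.1 145.9 h over face -2.1
217 w 72.55 edges 224.3 296.8 cook -99.8 1.2 144.8 h over face -1.7
t: 19.1
eef_pos: [535.3, -36.2, 127.4]
tcp_rot: [-3.106, -0.734, 2.031]
ft_force: [0.3, -0.2, 0.1]
opening: 0.004
t 19.25 p [535.3 -36.2 127.4] F [ 0.31 -0.37 -0.19 -0.08 -0.37 -0.1 ]
214 w 71.98 edges 225.3 297.3 cook -96.4 0.8 143.1 h over face -5.3
217 w 73.09 edges 224.1 297.2 cook -99.3 1.1 144.9 h over face -1.9
```

```bash
python3 - <<'E'
import cv2,numpy as np
b=cv2.imread('pics/f19.25.png')
z=lambda i,r0,r1: np.clip(cv2.resize(i[r0:r1,185:335],None,fx=5,fy=5,interpolation=cv2.INTER_CUBIC).astype(float)*2.2,0,255).astype(np.uint8)
cv2.imwrite('pics/cmp2.png',z(b,180,300))
E
```

```text
(no output)
```

View pics/cmp2.png

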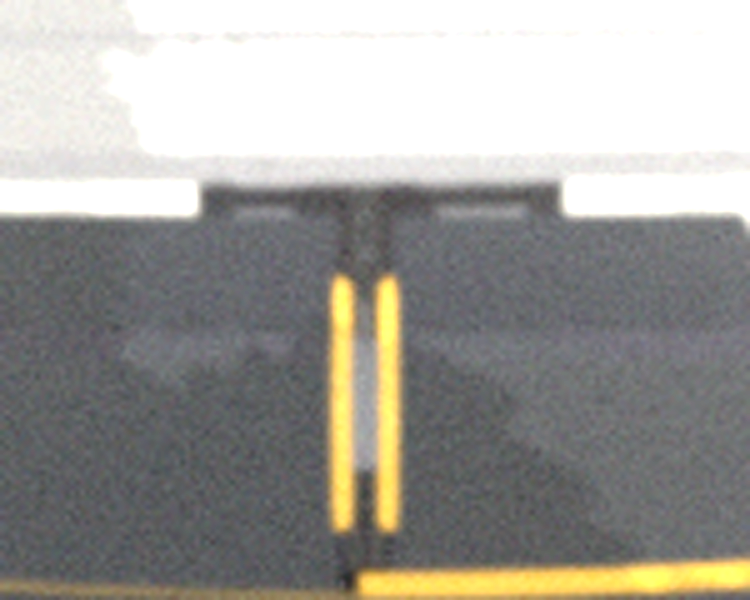

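```bash
python3 - <<'E'
from meas import *
ms=env.camera_model('top');V=np.array(ms['view'])
def ps(X): c=V[:3,:3]@X+V[:3,3]; return np.array([ms['cx']+ms['fx']*c[0]/c[2],ms['cy']+ms['fy']*c[1]/c[2]])
M=R.from_euler('xyz',[-3.1055,-.7344,2.0285]).as_matrix(); q0=np.array([625.83,-127.38,329.89])
im=cv2.imread('pics/top3.png'); a=np.clip(cv2.resize(im[10:140,360:490],None,fx=6,fy=6,interpolation=cv2.INTER_CUBIC).astype(float)*2.2,0,255).astype(np.uint8)
for z in (0,-20,-40,-78):
    u=ps(q0+M@[0,0,z]); print(z,u); v=((u-[360,10]+.5)*6).astype(int); cv2.drawMarker(a,tuple(map(int,v)),(0,0,255),0,8)
for x,y,z in ((10,12,0),(-10,12,0),(10,-12,0),(-10,-12,0)):
    u=ps(q0+M@[x,y,z]); v=((u-[360,10]+.5)*6).astype(int); cv2.drawMarker(a,tuple(map(int,v)),(0,255,0),0,8)
cv2.imwrite('pics/t3z.png',a[:600])
E
```

```text
0 [376.35696026 121.24009096]
-20 [385.64255487 114.37807239]
-40 [395.25803259 107.27227148]
-78 [414.50142764  93.05147683]
```

View pics/t3z.png

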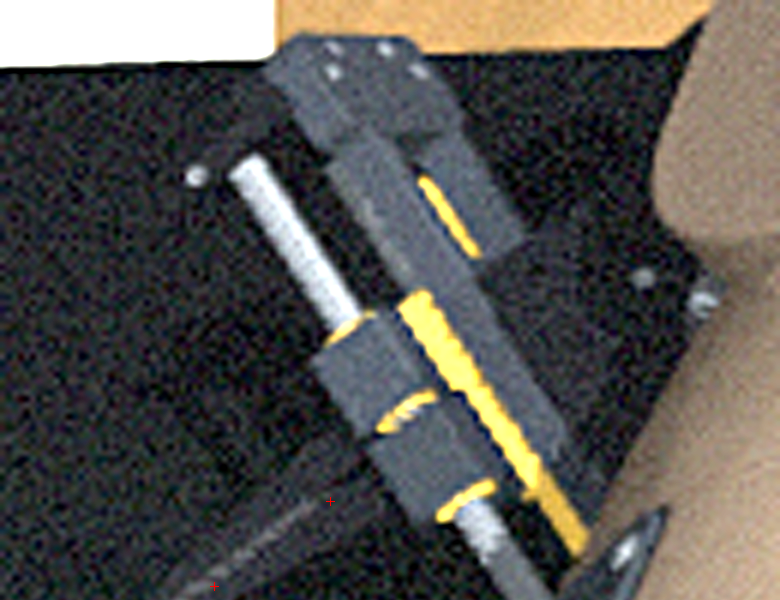

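```bash
python3 - <<'E'
import cv2,numpy as np
im=cv2.imread('pics/top3.png'); a=np.clip(cv2.resize(im[80:140,350:440],None,fx=8,fy=8,interpolation=cv2.INTER_CUBIC).astype(float)*4,0,255).astype(np.uint8)
for z,u in ((0,(376.36,121.24)),(-20,(385.64,114.38)),(-40,(395.26,107.27)),(-78,(414.5,93.05))):
    cv2.drawMarker(a,(int((u[0]-350+.5)*8),int((u[1]-80+.5)*8)),(0,0,255),0,10)
cv2.imwrite('pics/t3y.png',a)
E
```

```text
(no output)
```

View pics/t3y.png

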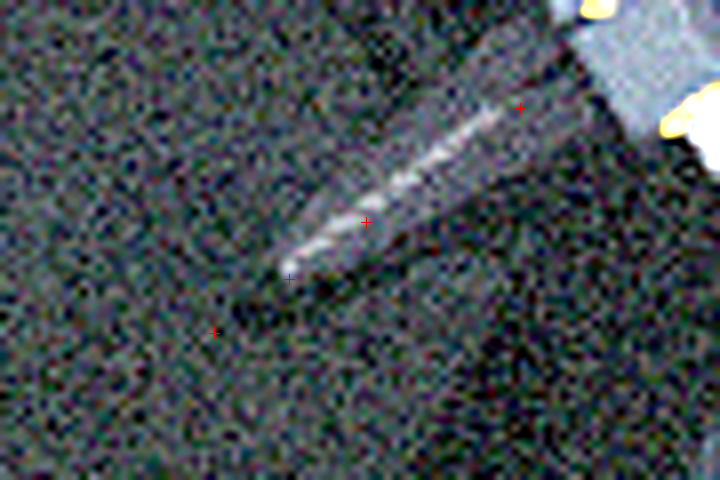

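```bash
python3 -m pendant '[0,0,0.004,0,1, 0,0,0,0,1]'; python3 fr.py;  python3 -m pendant '[0,0,0.004,0,1, 0,0,0,0,1]'; python3 fr.py
```

```text
t: 19.5
eef_pos: [534.8, -35.2, 126.2]
tcp_rot: [-3.106, -0.734, 2.031]
ft_force: [0.1, 0.9, -0.2]
opening: 0.005
t 19.65 p [534.8 -35.2 126.2] F [-0.31  0.02 -0.12 -0.12 -0.42 -0.06]
214 w 71.14 edges 227.4 298.6 cook -94.5 -0.2 139.8 h over face -9.0
217 w 74.31 edges 223.5 297.8 cook -99.4 1.1 146.6 h over face -0.7
t: 19.9
eef_pos: [534.4, -34.3, 125.1]
tcp_rot: [-3.107, -0.733, 2.031]
ft_force: [0.9, -0.2, 1.1]
opening: 0.005
t 20.05 p [534.4 -34.3 125.1] F [-0.09  0.88 -0.3  -0.13 -0.33 -0.09]
214 w 38.87 edges 259.3 298.2 cook -30.2 -17.2 -8.4 h over face -159.3
217 w 74.39 edges 223.6 298.0 cook -98.5 1.0 145.7 h over face -2.0
```

```bash
sed -i 's/(214,217)/(217,219)/' fr.py; python3 -m pendant '[0,0,0.004,0,1, 0,0,0,0,1]'; python3 fr.py;  python3 -m pendant '[0,0,0.004,0,1, 0,0,0,0,1]'; python3 fr.py
```

```text
t: 20.3
eef_pos: [533.8, -33.4, 123.9]
tcp_rot: [-3.106, -0.733, 2.031]
ft_force: [0.7, -1.2, 2.2]
opening: 0.006
t 20.45 p [533.8 -33.4 123.9] F [ 0.44  0.34 -1.46 -0.18 -0.28 -0.08]
217 w 74.13 edges 223.9 298.0 cook -97.2 1.0 143.9 h over face -4.2
219 w 73.88 edges 223.9 297.7 cook -98.1 1.1 142.8 h over face -4.3
t: 20.7
eef_pos: [533.3, -32.5, 122.6]
tcp_rot: [-3.106, -0.733, 2.031]
ft_force: [2.2, -0.2, 1.4]
opening: 0.008
t 20.85 p [533.3 -32.5 122.6] F [ 0.05  0.93 -2.39 -0.24 -0.34 -0.08]
217 w 29.09 edges 242.6 271.7 cook 14.5 12.1 -121.9 h over face -271.1
219 w 74.13 edges 223.7 297.9 cook -97.3 1.1 142.1 h over face -5.4
```

```bash
python3 -m pendant '[0,0,0.004,0,1, 0,0,0,0,1]'; python3 fr.py;  python3 -m pendant '[0,0,0.003,0,1, 0,0,0,0,1]'; python3 fr.py
```

```text
t: 21.1
eef_pos: [533.0, -31.8, 121.5]
tcp_rot: [-3.107, -0.733, 2.031]
ft_force: [2.3, -3.9, 2.9]
opening: 0.005
t 21.25 p [533.  -31.8 121.5] F [-1.46  1.03 -5.46 -0.26 -0.64 -0.07]
217 w 32.91 edges 251.6 284.5 cook -6.0 -5.0 -72.5 h over face -221.7
219 w 39.66 edges 244.4 284.1 cook -35.4 -0.1 -8.0 h over face -155.3
t: 21.5
eef_pos: [532.9, -31.6, 120.9]
tcp_rot: [-3.108, -0.732, 2.031]
ft_force: [4.7, -8.0, 6.3]
opening: 0.003
t 21.65 p [532.9 -31.6 120.9] F [ -1.92   0.11 -11.3   -0.14  -0.71  -0.08]
217 w 59.11 edges 234.2 293.3 cook -77.0 -0.4 97.5 h over face -51.3
219 w 50.95 edges 232.7 283.6 cook -64.3 4.9 62.4 h over face -85.1
```

```bash
cat > lidpath.py <<'E'
from p2 import *; from ov import C,Y
cxv=np.array([np.cos(Y),np.sin(Y),0]); H=np.array([95.,128.])
p0=np.array([532.9,-31.6,120.9])   # TCP at hard stop, phi=0
K0=np.array([-106.6,129.1])
def tcp(phi,back=0.):
    sh=8*min(1,phi/.35)
    v=K0-H+sh*np.array([.707,.707])+back*np.array([-.707,.707])
    c,s_=np.cos(-phi),np.sin(-phi)
    K=H+np.array([c*v[0]-s_*v[1],s_*v[0]+c*v[1]])
    d=K-K0
    return p0+cxv*d[0]+np.array([0,0,1])*d[1]
def inv(pp):
    from scipy.optimize import minimize_scalar
    r=minimize_scalar(lambda f:np.linalg.norm(tcp(f,.8)-pp),bounds=(0,1.5),method='bounded'); return r.x,r.fun
def rows(p,phis,back=.8):
    r,pe,_=plan(p,Rm,[tcp(f,back) for f in phis],[0]*len(phis),4); show(r); print(pe)
E
python3 - <<'E'
from lidpath import *
print(p); rows(p,[.01,.03,.06,.09,.12,.15,.18,.21])
E
```

```text
[532.94533347 -31.6085273  120.96194341]
[0.0038,-0.0003,-0.0056,0,1, 0.0081,-0.0002,-0.0073,0,1, 0.0125,-0.0004,-0.0107,0,1, 0.0127,-0.0004,-0.0102,0,1, 0.0131,-0.0004,-0.0098,0,1, 0.0133,-0.0003,-0.0093,0,1, 0.0136,-0.0004,-0.0089,0,1, 0.0138,-0.0003,-0.0084,0,1]
[529.15219995 -24.25167111 166.163616  ]
```

```bash
python3 -m pendant '[0.004,0,-0.006,0,1, 0.008,0,-0.0075,0,1, 0.0125,-0.0004,-0.0105,0,1, 0.0125,-0.0004,-0.0100,0,1]'; cat > chk.py <<'E'
from lidpath import *
import cv2
im=env.read_camera('wrist')[:,:,::-1]; t=env.state()['t']
cv2.imwrite(f'pics/l{t:.2f}.png',im)
M=Rm.as_matrix();print('t',t,'p',p.round(1),'phi',inv(p),'F',(M.T@np.array(s['ft_force'])).round(1))
E
python3 chk.py; ls -t pics|head -1
```

```text
t: 22.15
eef_pos: [531.6, -29.2, 140.8]
tcp_rot: [-3.106, -0.733, 2.031]
ft_force: [2.9, -3.0, 2.2]
opening: -0.0
t 22.2 p [531.6 -29.2 140.8] phi (np.float64(0.08991564717456306), np.float64(0.7256348359137232)) F [-1.5  1.1 -4.3]
l22.20.png
```

View pics/l22.20.png

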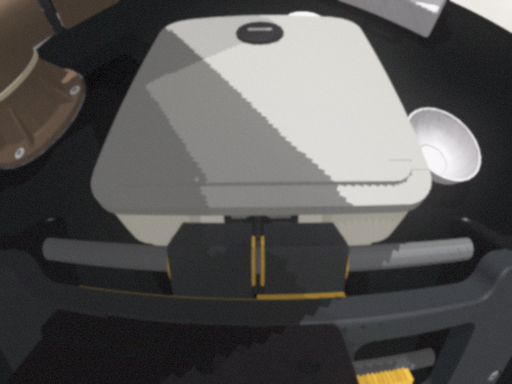

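```bash
python3 - <<'E'
from lidpath import *
rows(p,[.12,.15,.18,.21,.25,.29,.33,.37])
E
```

```text
[0.0106,-0.0005,-0.0099,0,1, 0.0133,-0.0004,-0.0093,0,1, 0.0136,-0.0003,-0.0089,0,1, 0.0139,-0.0004,-0.0084,0,1, 0.0188,-0.0004,-0.0105,0,1, 0.0192,-0.0004,-0.0096,0,1, 0.0196,-0.0004,-0.0088,0,1, 0.0188,-0.0004,-0.0082,0,1]
[523.35010733 -12.85630079 197.67338907]
```

```bash
python3 -m pendant '[0.0106,-0.0005,-0.0099,0,1, 0.0133,-0.0004,-0.0093,0,1, 0.0136,-0.0003,-0.0089,0,1, 0.0139,-0.0004,-0.0084,0,1, 0.0188,-0.0004,-0.0105,0,1]'; python3 chk.py;  python3 - <<'E'
from lidpath import *
rows(p,np.arange(inv(p)[0]+.035,.5,.035))
E
```

```text
t: 22.82
eef_pos: [527.9, -21.9, 173.8]
tcp_rot: [-3.106, -0.733, 2.031]
ft_force: [2.0, -3.8, 3.1]
opening: 0.004
t 22.875 p [527.9 -21.9 173.8] phi (np.float64(0.24749686278529556), np.float64(0.12453936852955907)) F [-1.1 -0.1 -5.2]
[0.017,-0.0004,-0.0081,0,1, 0.0171,-0.0003,-0.0078,0,1, 0.0169,-0.0004,-0.0073,0,1, 0.0157,-0.0003,-0.0071,0,1, 0.0159,-0.0003,-0.0065,0,1, 0.0161,-0.0003,-0.006,0,1, 0.0163,-0.0003,-0.0054,0,1]
[518.16668015  -2.7531315  219.95708299]
```

```bash
python3 -m pendant '[0.017,-0.0004,-0.0081,0,1, 0.0171,-0.0003,-0.0078,0,1, 0.0169,-0.0004,-0.0073,0,1, 0.0157,-0.0003,-0.0071,0,1, 0.0159,-0.0003,-0.0065,0,1]'; python3 chk.py;  python3 - <<'E'
from lidpath import *
rows(p,np.arange(inv(p)[0]+.035,.7,.035))
E
ls -t pics|head -1
```

```text
t: 23.5
eef_pos: [521.7, -9.8, 207.1]
tcp_rot: [-3.107, -0.731, 2.031]
ft_force: [2.7, -10.6, 6.3]
opening: 0.009
t 23.55 p [521.7  -9.8 207.1] phi (np.float64(0.4204450460416364), np.float64(0.8162580005088312)) F [ -3.8  -2.6 -11.8]
[0.0169,-0.0001,-0.004,0,1, 0.0163,-0.0003,-0.0055,0,1, 0.0165,-0.0003,-0.0049,0,1, 0.0166,-0.0002,-0.0044,0,1, 0.0168,-0.0003,-0.0038,0,1, 0.0169,-0.0002,-0.0031,0,1, 0.017,-0.0002,-0.0026,0,1]
[509.24711062  14.75280755 247.45893297]
l23.55.png
```

View pics/l23.55.png

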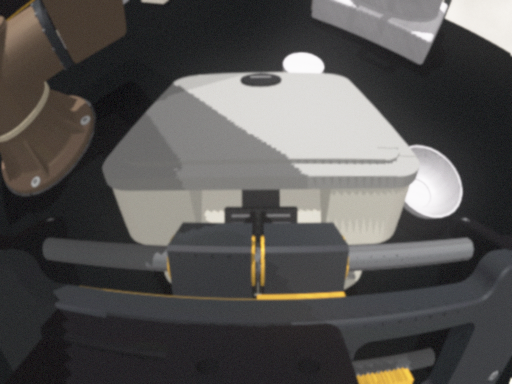

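```bash
cat > phi.py <<'E'
from lidpath import *; from ov import proj,cook
def lid(x,y,z,f):
    v=np.array([x,z])-H; c,s_=np.cos(-f),np.sin(-f); return cook(H[0]+c*v[0]-s_*v[1],y,H[1]+s_*v[0]+c*v[1])
def tab(pp,rpy,phis):
    for f in phis:
        print(round(f,2),'lip181',proj(lid(-112,0,181,f),pp,rpy).round(0),'lip173',proj(lid(-112,0,173,f),pp,rpy).round(0),'padU',proj(lid(-95,0,152,f),pp,rpy).round(0),'pad',proj(lid(-110.8,0,136.2,f),pp,rpy).round(0),'vent',proj(lid(52,0,188,f),pp,rpy).round(0))
E
python3 -c "
from phi import *
tab(p,s['tcp_rot'],np.arange(.3,.56,.04))"
```

```text
0.3 lip181 [262. 237.] lip173 [262. 245.] padU [263. 241.] pad [263. 273.] vent [263.  91.]
0.34 lip181 [262. 224.] lip173 [262. 233.] padU [263. 233.] pad [263. 267.] vent [263.  89.]
0.38 lip181 [262. 211.] lip173 [262. 221.] padU [263. 225.] pad [263. 259.] vent [263.  86.]
0.42 lip181 [262. 196.] lip173 [262. 208.] padU [263. 215.] pad [263. 251.] vent [263.  84.]
0.46 lip181 [262. 181.] lip173 [262. 193.] padU [263. 205.] pad [263. 241.] vent [263.  81.]
0.5 lip181 [262. 164.] lip173 [262. 178.] padU [263. 193.] pad [262. 231.] vent [263.  79.]
0.54 lip181 [262. 147.] lip173 [262. 162.] padU [262. 182.] pad [262. 220.] vent [263.  77.]
```

```bash
cat > lp2.py <<'E'
from phi import *
def path(pp,f0,seq):
    """seq of (phi, back along lid normal, slope shift)"""
    d=Rm.as_matrix()[:,2]; c2=np.array([cxv@(pp-np.r_[C,0]),pp[2]]); d2=np.array([cxv@d,d[2]])
    E0=c2-20*d2; cc=lambda f,v: np.array([np.cos(f)*v[0]-np.sin(f)*v[1],np.sin(f)*v[0]+np.cos(f)*v[1]])
    vl=cc(f0,E0-H); print('E lid',(vl+H).round(1),'rel face n,s',(( vl+H-[-103,144])@np.array([[-.707,.707],[.707,.707]]).T).round(1))
    W=[]
    for f,b,sl in seq:
        E=H+cc(-f,vl+b*np.array([-.707,.707])+sl*np.array([.707,.707])); dd=E-E0; W.append(pp+cxv*dd[0]+np.array([0,0,dd[1]]))
    r,pe,_=plan(pp,Rm,W,[0]*len(W),4); show(r); print([round(float(np.linalg.norm(x[:3])*400),1) for x in r])
E
python3 -c "
from lp2 import *
path(p,.48,[(.485,1,0),(.50,2,0),(.52,2.5,0),(.54,2.5,0)])"
```

```text
E lid [-98.9 133.8] rel face n,s [-10.1  -4.3]
[0.0033,-0.0001,-0.0031,0,1, 0.0081,-0.0002,-0.0045,0,1, 0.0099,-0.0002,-0.0039,0,1, 0.0094,-0.0001,-0.0026,0,1]
[1.8, 3.7, 4.3, 3.9]
```

```bash
python3 -m pendant '[0.003,0,-0.005,0,1, 0.008,0,-0.006,0,1, 0.0095,0,-0.0045,0,1, 0.0095,0,-0.003,0,1]'; python3 chk.py; python3 -c "
from phi import *
tab(p,s['tcp_rot'],np.arange(.44,.66,.04))"; cp pics/$(ls -t pics|head -1) pics/cur1.png
```

```text
t: 24.05
eef_pos: [519.5, -4.7, 220.2]
tcp_rot: [-3.106, -0.734, 2.031]
ft_force: [-1.0, 1.0, 1.2]
opening: 0.005
t 24.1 p [519.5  -4.7 220.2] phi (np.float64(0.4922903753622446), np.float64(2.0824648112651714)) F [ 1.8 -0.5  0. ]
0.44 lip181 [261. 208.] lip173 [261. 219.] padU [262. 226.] pad [262. 260.] vent [263.  96.]
0.48 lip181 [261. 194.] lip173 [261. 206.] padU [262. 216.] pad [262. 251.] vent [263.  94.]
0.52 lip181 [261. 178.] lip173 [261. 191.] padU [262. 205.] pad [262. 241.] vent [263.  91.]
0.56 lip181 [261. 162.] lip173 [261. 176.] padU [262. 194.] pad [262. 230.] vent [263.  89.]
0.6 lip181 [261. 145.] lip173 [261. 160.] padU [262. 182.] pad [262. 219.] vent [263.  87.]
0.64 lip181 [261. 129.] lip173 [261. 144.] padU [262. 170.] pad [262. 206.] vent [263.  85.]
```

View pics/cur1.png

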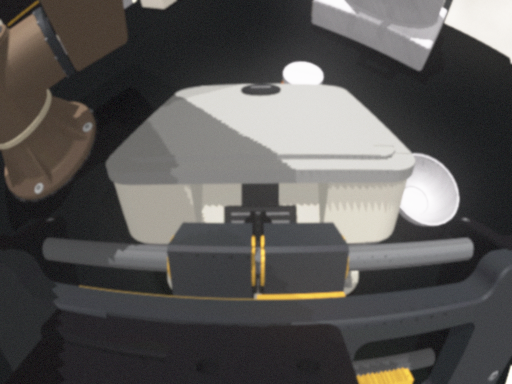

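```bash
python3 -c "
from lp2 import *
path(p,.548,[(.548+.03*i,0,0.3*i) for i in range(1,6)])"
```

```text
E lid [-100.8  134.3] rel face n,s [-8.4 -5.3]
[0.0149,-0.0002,-0.0031,0,1, 0.015,-0.0002,-0.0027,0,1, 0.0151,-0.0002,-0.0022,0,1, 0.0151,-0.0002,-0.0017,0,1, 0.0151,-0.0001,-0.0013,0,1]
[6.1, 6.1, 6.1, 6.1, 6.1]
```

```bash
python3 -m pendant '[0.0149,-0.0002,-0.0031,0,1, 0.015,-0.0002,-0.0027,0,1, 0.0151,-0.0002,-0.0024,0,1, 0.0151,-0.0002,-0.002,0,1]'; python3 chk.py; python3 -c "
from phi import *
tab(p,s['tcp_rot'],np.arange(.56,.8,.04))"; cp pics/$(ls -t pics|head -1) pics/cur2.png
```

```text
t: 24.6
eef_pos: [513.1, 8.0, 239.9]
tcp_rot: [-3.107, -0.732, 2.031]
ft_force: [2.0, -9.1, 7.7]
opening: 0.004
t 24.65 p [513.1   8.  239.9] phi (np.float64(0.614688436817427), np.float64(1.3444134382553263)) F [ -1.6  -2.6 -11.6]
0.56 lip181 [261. 204.] lip173 [262. 216.] padU [262. 228.] pad [262. 262.] vent [263. 112.]
0.6 lip181 [261. 189.] lip173 [262. 202.] padU [262. 217.] pad [262. 252.] vent [263. 110.]
0.64 lip181 [261. 174.] lip173 [261. 187.] padU [262. 206.] pad [262. 241.] vent [263. 108.]
0.68 lip181 [261. 158.] lip173 [261. 172.] padU [262. 194.] pad [262. 229.] vent [263. 106.]
0.72 lip181 [261. 142.] lip173 [261. 156.] padU [262. 182.] pad [262. 217.] vent [263. 104.]
0.76 lip181 [261. 126.] lip173 [261. 140.] padU [262. 170.] pad [262. 204.] vent [263. 103.]
```

View pics/cur2.png

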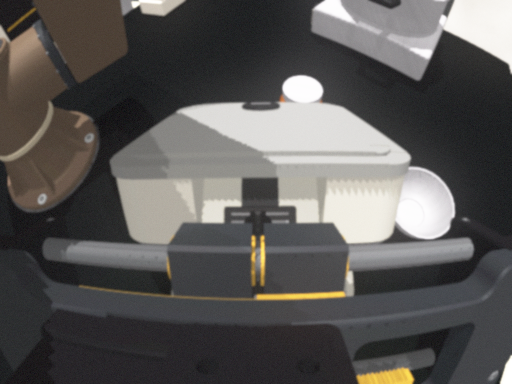

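```bash
python3 -c "
from lp2 import *
path(p,.667,[(.667+.03*i,0,0) for i in range(1,7)])"
```

```text
E lid [-101.2  135.6] rel face n,s [-7.2 -4.7]
[0.0146,-0.0002,-0.0017,0,1, 0.0147,-0.0001,-0.0013,0,1, 0.0147,-0.0002,-0.0009,0,1, 0.0147,-0.0001,-0.0004,0,1, 0.0147,-0.0001,0,0,1, 0.0148,-0.0001,0.0005,0,1]
[5.9, 5.9, 5.9, 5.9, 5.9, 5.9]
```

```bash
python3 -m pendant '[0.0144,0,-0.0045,0,1, 0.0147,0,-0.003,0,1, 0.0147,0,-0.0018,0,1, 0.0147,0,-0.0012,0,1]'; python3 chk.py; python3 -c "
from phi import *
tab(p,s['tcp_rot'],np.arange(.7,.9,.04))"; cp pics/$(ls -t pics|head -1) pics/cur3.png
```

```text
t: 25.15
eef_pos: [506.2, 21.8, 258.2]
tcp_rot: [-3.106, -0.734, 2.031]
ft_force: [-2.4, -4.3, 4.7]
opening: 0.005
t 25.2 p [506.2  21.8 258.2] phi (np.float64(0.7360094058419842), np.float64(1.6448230563785224)) F [ 1.1 -4.3 -5.2]
0.7 lip181 [261. 191.] lip173 [261. 204.] padU [262. 223.] pad [262. 257.] vent [263. 127.]
0.74 lip181 [261. 176.] lip173 [261. 190.] padU [262. 212.] pad [262. 245.] vent [263. 126.]
0.78 lip181 [261. 161.] lip173 [261. 175.] padU [262. 200.] pad [261. 233.] vent [263. 124.]
0.82 lip181 [261. 145.] lip173 [261. 159.] padU [262. 188.] pad [261. 220.] vent [263. 122.]
0.86 lip181 [261. 130.] lip173 [261. 144.] padU [262. 176.] pad [261. 207.] vent [263. 121.]
0.9 lip181 [261. 116.] lip173 [261. 130.] padU [262. 164.] pad [261. 193.] vent [263. 119.]
```

View pics/cur3.png

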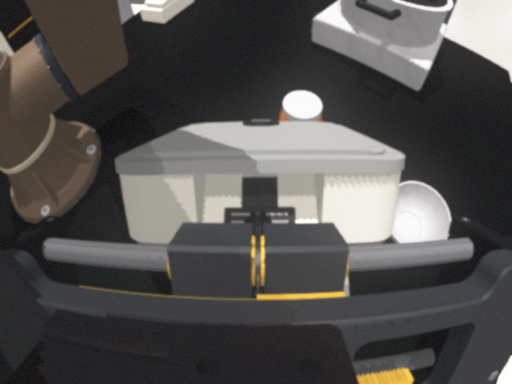

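```bash
python3 -c "
from lp2 import *
path(p,.782,[(.782+.03*i,0,0) for i in range(1,8)])"
```

```text
E lid [-102.6  136.9] rel face n,s [-5.3 -4.7]
[0.0148,-0.0001,0.0001,0,1, 0.0149,-0.0001,0.0005,0,1, 0.0148,-0.0001,0.001,0,1, 0.0147,-0.0001,0.0014,0,1, 0.0148,-0.0001,0.0018,0,1, 0.0146,-0,0.0023,0,1, 0.0146,-0.0001,0.0027,0,1]
[5.9, 6.0, 5.9, 5.9, 6.0, 5.9, 5.9]
```

```bash
python3 -m pendant '[0.0146,-0.001,-0.002,0,1, 0.0147,-0.0005,-0.0006,0,1, 0.0147,-0.0002,0,0,1, 0.0147,-0.0002,0.0005,0,1, 0.0147,-0.0002,0.0009,0,1]'; python3 chk.py; python3 -c "
from phi import *
tab(p,s['tcp_rot'],np.arange(.84,1.04,.04))"; cp pics/$(ls -t pics|head -1) pics/cur4.png
```

```text
t: 25.82
eef_pos: [496.1, 40.9, 278.2]
tcp_rot: [-3.106, -0.734, 2.031]
ft_force: [0.2, 0.0, 1.8]
opening: 0.004
t 25.875 p [496.1  40.9 278.2] phi (np.float64(0.8838603286165068), np.float64(2.2330196231045925)) F [ 1.2  0.2 -1.4]
0.84 lip181 [262. 189.] lip173 [262. 202.] padU [263. 225.] pad [262. 258.] vent [264. 148.]
0.88 lip181 [262. 174.] lip173 [262. 187.] padU [263. 214.] pad [262. 246.] vent [264. 146.]
0.92 lip181 [262. 159.] lip173 [262. 173.] padU [263. 202.] pad [262. 233.] vent [264. 144.]
0.96 lip181 [262. 145.] lip173 [262. 159.] padU [263. 191.] pad [262. 220.] vent [264. 143.]
1.0 lip181 [262. 131.] lip173 [262. 145.] padU [263. 179.] pad [262. 206.] vent [264. 141.]
1.04 lip181 [262. 118.] lip173 [262. 131.] padU [263. 167.] pad [262. 193.] vent [264. 140.]
```

View pics/cur4.png

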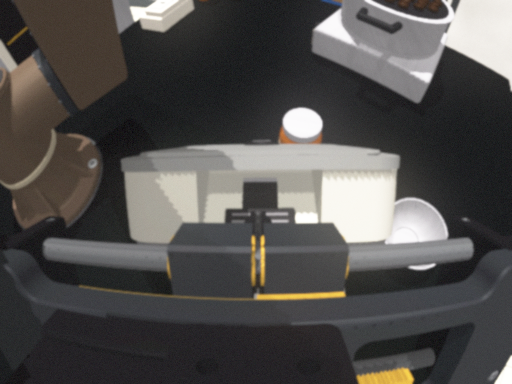

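```bash
python3 -c "
from lp2 import *
path(p,.93,[(.93+.03*i,0,0) for i in range(1,14)])"
```

```text
E lid [-104.8  136.8] rel face n,s [-3.8 -6.4]
[0.0148,-0.0001,0.0023,0,1, 0.0148,-0,0.0027,0,1, 0.0147,-0,0.0031,0,1, 0.0145,-0.0001,0.0036,0,1, 0.0145,0,0.0041,0,1, 0.0143,0,0.0044,0,1, 0.0142,0.0001,0.0049,0,1, 0.014,-0,0.0053,0,1, 0.0139,0,0.0057,0,1, 0.0137,0.0001,0.0062,0,1]
[0.0135,0.0001,0.0065,0,1, 0.0133,0,0.007,0,1, 0.013,0.0001,0.0073,0,1]
[6.0, 6.0, 6.0, 6.0, 6.0, 6.0, 6.0, 6.0, 6.0, 6.0, 6.0, 6.0, 6.0]
```

```bash
python3 -m pendant '[0.0147,0,0.0022,0,1, 0.0147,0,0.0026,0,1, 0.0146,0,0.003,0,1, 0.0145,0,0.0034,0,1, 0.0145,0,0.0038,0,1]'; python3 chk.py; python3 -c "
from phi import *
tab(p,s['tcp_rot'],np.arange(1.0,1.2,.04))"; cp pics/$(ls -t pics|head -1) pics/cur5.png
```

```text
t: 26.5
eef_pos: [484.5, 63.4, 293.9]
tcp_rot: [-3.107, -0.733, 2.031]
ft_force: [-0.1, -4.7, 9.3]
opening: 0.004
t 26.55 p [484.5  63.4 293.9] phi (np.float64(1.033825068870553), np.float64(1.6838645888776813)) F [ 3.1 -2.5 -9.6]
1.0 lip181 [262. 182.] lip173 [262. 195.] padU [263. 224.] pad [262. 254.] vent [264. 167.]
1.04 lip181 [262. 168.] lip173 [262. 181.] padU [263. 213.] pad [262. 241.] vent [264. 166.]
1.08 lip181 [262. 154.] lip173 [262. 167.] padU [263. 201.] pad [262. 228.] vent [264. 165.]
1.12 lip181 [262. 141.] lip173 [262. 154.] padU [263. 189.] pad [262. 214.] vent [264. 163.]
1.16 lip181 [262. 129.] lip173 [262. 142.] padU [263. 178.] pad [262. 201.] vent [264. 162.]
```

View pics/cur5.png

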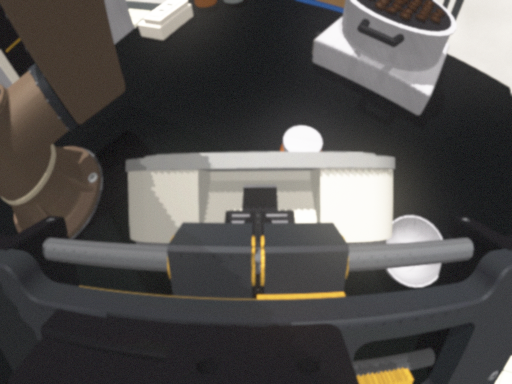

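```bash
python3 -c "
from lp2 import *
path(p,1.08,[(1.08+.03*i,0,0) for i in range(1,8)])"
```

```text
E lid [-105.7  136.7] rel face n,s [-3.3 -7.1]
[0.0144,0,0.0045,0,1, 0.0142,0,0.0048,0,1, 0.0141,0.0001,0.0054,0,1, 0.014,0,0.0057,0,1, 0.0137,0.0001,0.0061,0,1, 0.0136,0,0.0066,0,1, 0.0134,0.0001,0.007,0,1]
[6.0, 6.0, 6.0, 6.0, 6.0, 6.0, 6.0]
```

```bash
python3 -m pendant '[0.0144,-0.0005,0.003,0,1, 0.0142,0,0.0038,0,1, 0.0141,0,0.0048,0,1, 0.014,0,0.0052,0,1]'; python3 chk.py; python3 -c "
from phi import *
tab(p,s['tcp_rot'],np.arange(1.12,1.3,.04))"; cp pics/$(ls -t pics|head -1) pics/cur6.png
```

```text
t: 27.05
eef_pos: [474.6, 82.5, 304.2]
tcp_rot: [-3.108, -0.733, 2.032]
ft_force: [-0.6, -3.2, 9.8]
opening: 0.005
t 27.1 p [474.6  82.5 304.2] phi (np.float64(1.1543860749624204), np.float64(1.8734582261223385)) F [ 4.6 -2.3 -9. ]
1.12 lip181 [263. 180.] lip173 [263. 193.] padU [263. 225.] pad [263. 253.] vent [264. 184.]
1.16 lip181 [263. 167.] lip173 [263. 180.] padU [263. 214.] pad [263. 240.] vent [264. 183.]
1.2 lip181 [263. 155.] lip173 [263. 167.] padU [263. 203.] pad [263. 226.] vent [264. 181.]
1.24 lip181 [263. 143.] lip173 [263. 155.] padU [263. 192.] pad [263. 213.] vent [264. 180.]
1.28 lip181 [263. 132.] lip173 [263. 144.] padU [263. 181.] pad [263. 200.] vent [264. 179.]
```

View pics/cur6.png

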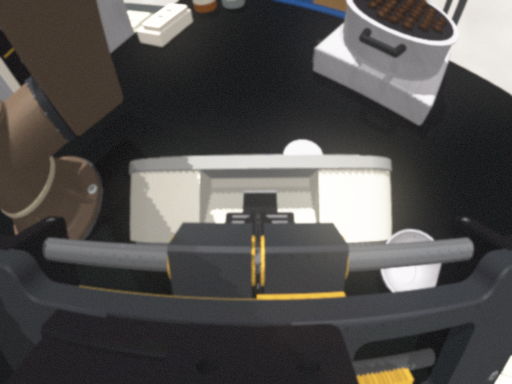

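```bash
python3 -m pendant '[0.0137,-0.0003,0.0035,0,1, 0.0137,0,0.0045,0,1, 0.0136,0,0.005,0,1]'; python3 chk.py; python3 -c "
from phi import *
tab(p,s['tcp_rot'],(1.2,1.22,1.24,1.257,1.28))"; cp pics/$(ls -t pics|head -1) pics/cur7.png
```

```text
t: 27.48
eef_pos: [467.2, 96.5, 310.6]
tcp_rot: [-3.106, -0.733, 2.031]
ft_force: [0.4, -3.4, 3.0]
opening: 0.007
t 27.525 p [467.2  96.5 310.6] phi (np.float64(1.2402332638393074), np.float64(2.6395342716053714)) F [-0.4 -1.3 -4.4]
1.2 lip181 [263. 181.] lip173 [263. 194.] padU [263. 228.] pad [263. 253.] vent [264. 195.]
1.22 lip181 [263. 175.] lip173 [263. 187.] padU [263. 222.] pad [263. 247.] vent [264. 195.]
1.24 lip181 [263. 168.] lip173 [263. 181.] padU [263. 216.] pad [263. 240.] vent [264. 194.]
1.26 lip181 [263. 163.] lip173 [263. 176.] padU [263. 212.] pad [263. 234.] vent [264. 194.]
1.28 lip181 [263. 157.] lip173 [263. 169.] padU [263. 205.] pad [263. 227.] vent [264. 193.]
```

View pics/cur7.png

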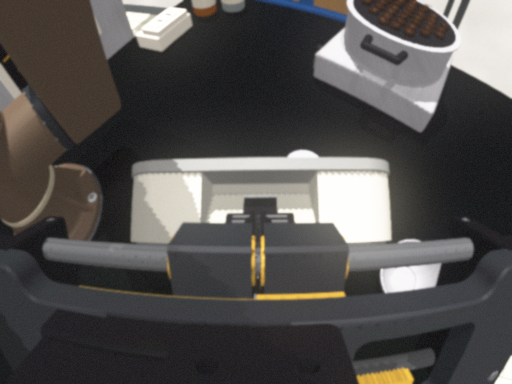

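```bash
python3 -m pendant '[0.006,-0.0003,-0.002,0,1, 0.006,0,-0.004,0,1, 0.002,0,-0.006,0,1, 0,0,0,0,1]'; python3 chk.py; python3 -c "
from phi import *
tab(p,s['tcp_rot'],(1.2,1.22,1.24,1.257,1.28))"; cp pics/$(ls -t pics|head -1) pics/cur8.png
```

```text
t: 28.02
eef_pos: [467.2, 97.0, 317.7]
tcp_rot: [-3.107, -0.733, 2.031]
ft_force: [0.2, -0.8, -0.7]
opening: 0.005
t 28.075 p [467.2  97.  317.7] phi (np.float64(1.2520792889567567), np.float64(9.35699058720084)) F [-1.1 -0.2  0. ]
1.2 lip181 [263. 187.] lip173 [263. 199.] padU [263. 231.] pad [263. 257.] vent [264. 198.]
1.22 lip181 [263. 180.] lip173 [263. 193.] padU [263. 226.] pad [263. 250.] vent [264. 198.]
1.24 lip181 [263. 174.] lip173 [263. 187.] padU [263. 220.] pad [263. 244.] vent [264. 197.]
1.26 lip181 [263. 170.] lip173 [263. 181.] padU [263. 216.] pad [263. 238.] vent [264. 197.]
1.28 lip181 [263. 163.] lip173 [263. 175.] padU [263. 210.] pad [263. 231.] vent [264. 196.]
```

View pics/cur8.png

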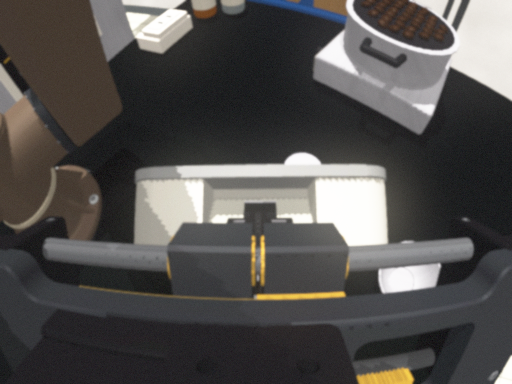

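```bash
python3 -m pendant '[0,0,-0.01,0,1, 0,0,-0.03,0,1, 0,0,-0.06,0,1, 0,0,-0.1,0,1, 0,0,-0.14,0,1, 0,0,-0.14,0,1, 0,0,-0.1,0,1, 0,0,0,0,1, 0,0,0,0,1]'; python3 - <<'E'
from lidpath import *; import cv2
from phi import tab
s=env.state();print(s['eef_pos'],s['ft_force'],s['qvel'])
for c in ('wrist','side','top'):
    im=env.read_camera(c); cv2.imwrite(f'pics/{c}9.png',im[:,:,::-1])
    for th in ('lip_edge','catch_face','bowl','jar','spatula'):
        r=env.landmark_of(th,c); print(c,th,[(np.round(q_["xyz"],1).tolist(),round(q_["confidence"],2)) for q_ in r][:1])
from phi import lid
for f in (1.2,1.257): print('pred lip',lid(-112,0,181,f).round(1),'catch',lid(-103,0,144,f).round(1))
print(env.state()['t'])
E
```

```text
t: 29.2
eef_pos: [543.2, -38.3, 489.3]
tcp_rot: [-3.105, -0.734, 2.03]
ft_force: [0.3, -0.1, -0.1]
opening: 0.004
[543.19902933 -38.31675525 489.31848789] [ 0.29903949 -0.08975448 -0.07428463] [ 0.01091041 -0.00610283  0.01887452  0.00094182 -0.00065788 -0.00138309]
wrist lip_edge [([458.5, 119.0, 339.5], 0.78)]
wrist catch_face [([475.3, 91.1, 323.1], 0.79)]
wrist bowl [([693.4, 210.3, 3.1], 0.84)]
wrist jar []
wrist spatula []
side lip_edge [([459.9, 116.9, 339.4], 0.92)]
side catch_face [([469.7, 90.8, 320.2], 0.38)]
side bowl [([690.9, 211.5, -3.8], 0.89)]
side jar [([449.5, 277.7, -0.5], 0.65)]
side spatula []
top lip_edge [([455.2, 118.3, 344.4], 0.89)]
top catch_face [([474.5, 92.5, 319.1], 0.76)]
top bowl [([689.7, 213.6, -0.0], 0.77)]
top jar [([446.7, 279.1, -1.8], 0.59)]
top spatula []
pred lip [465.  107.8 340.1] catch [479.2  80.  318.3]
pred lip [459.5 118.6 341.3] catch [474.2  89.7 321.3]
30.1
```

View pics/side9.png

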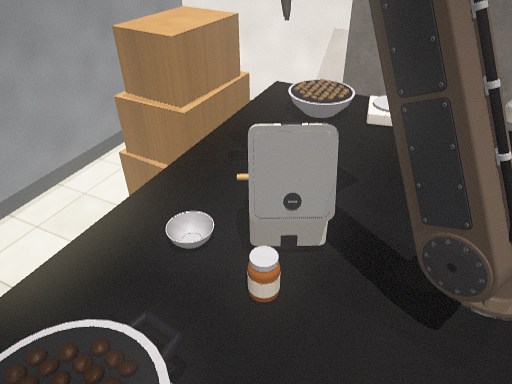

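View pics/wrist9.png

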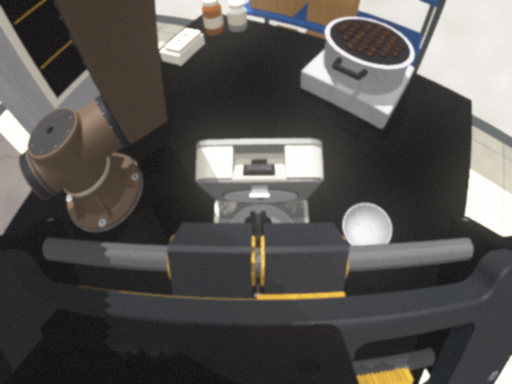

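```bash
python3 -c "
from cell import env
print(env.job_done(), env.state()['t'], env.state()['ft_force'])"
```

```text
the job is handed in; nothing more can be done
the job is handed in; nothing more can be done
```

The lid is fully open against its stop and the job was handed in at about 30 s, with the hand about 180 mm clear of it. There is no verdict yet.

- **Tilt:** The moves cannot tilt the tool, so I pushed the arm against its outer reach limit until the fingers leaned 42°.
- **Push:** I shut the fingers and pushed the catch in to its hard stop, at about 11 N.
- **Opening:** I led the lid up over about 6 s, at roughly 0.25 rad/s on average, with the fingers against it. Then I let go and drew back along the tool axis.

**Last checks:**
- **Lid:** All three cameras put the raised lip and the catch within about 6 mm of where they should be at 1.257 rad. The lid did not move when the fingers came off.
- **Robot:** The wrist force read about zero after backing away.
- **Bowl and jar:** Both are within the measuring error of where they started.
- **Spatula:** The networks did not find it in the last pictures. Its handle shows at the same pixel in the side picture as at the start.

**What disagreed:**
- **Fingertips:** The fingers met the catch about 20 mm later than the stated tool point implied.
- **Force on the way up:** It rose to about 12 N several times because my path pressed slightly towards the hinge, so I eased off each time. The lid also ran about 0.06 rad ahead of my planned angle at first.
- **Finger position:** I judged that the fingers stayed on the paddle from the geometry, since the hand hid the contact from the cameras.

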